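# Set the cutting die and arm the leather press

## Task

Get the die-cutting press ready: take the round cutting die from the mat and set it down flat, not dropped, wholly inside the red square on the press's white pad. Then lift the red sprung guard on the grey control box, push the steel toggle beneath it all the way over, away from the yellow stripe at the box's front edge, while the guard is held up, and let the guard drop shut again. Leave the other dies, the jar, bottle, weight, roll, pot and mallet where they are.

Things in the scene. Friction and masses are not known exactly. Their poses are not given: they have to be found in the camera images.
- round_die_center (a point): Centre (half-way up, on the axis) of the loose round die: upright steel ring, 54 mm outside diameter, 44 mm inside, 40 mm high, about 0.25 kg, with a yellow bar across its inside (top 2 mm below the rim). It stands on a 6 mm thick mat in a row with the square and oblong dies, about 110 mm apart, order varies. Grip it across its outside, from any side.
- mark (a point): Centre of the red square (86 mm inside) on the press's white pad, on its top face, 55 mm above the table; axes along the square's sides, z up. Pad 180 x 180 mm on a base 220 x 220 mm. The press's column (72 mm diameter) stands 195 mm to the mark's -y and 20 mm to its +x, its head, 200 mm above the table, is swung off to -y. Fixed; place and yaw vary.
- switchbox: Fixed grey control box; place and yaw vary. Origin on the table under the toggle's pivot, x from its front (facing roughly the robot; yellow stripe on the top's front edge) to its back, z up. Box x -35 to 90, y -75 to 75 mm, top at z 100 mm. On it a black cheek each side of the toggle: inner faces y -47 and 47 mm, x -35 to 30 mm, top z 142 mm; hinge posts at x 40, y -66 and 66 mm, to z 117 mm.
- guard_hinge (a point): Middle of the guard's hinge axis, at x 40, y 0, z 110 mm in the box's frame, parallel to the box's y. Even fully open the guard leans over the toggle, so to push the toggle the fingers come from the front, tilted about 25 to 45 degrees from vertical (pointing forward and down), with the guard resting on them.
- guard_tab (a point): Middle of the lower front edge of the guard's tab. Guard: red see-through hood 116 mm wide, its 4 mm top plate shut level at z 148 mm (underside) of the box, open in front. The tab, 45 mm wide, spans x -35 to -52 mm and overhangs the box's front by 17 mm: lift it from below with closed fingertips, up along its arc about the hinge (radius 100 mm). Fingers grip it by friction: a plain forward shove may jam it.
- guard (a joint): Guard angle in rad: 0 shut and level, grows as its front edge rises, stop at 0.72. Light spring and weight push it shut (about 1 to 1.5 N at the tab); it falls shut by itself when let go.
- toggle_tip (a point): Centre of the round end (12 mm diameter) of the steel toggle, whose stem is 9 mm thick; it lies 36 mm from the pivot, which is at x = 0, y = 0, z = 102 mm of the box. Off, it leans 0.35 rad to the front; fully over, 0.35 rad to the back.
- toggle (a joint): Toggle angle in rad: 0 off (leaning to the front, to the yellow stripe), 0.7 fully over to the armed side (to the back, to the hinge). It stays where it is left; about 1.5 N half-way up its stem moves it. It may start a little above 0.
- square_die_center (a point): Centre of the loose square die (50 x 50 x 40 mm, dark bar), to be left alone.
- oblong_die_center (a point): Centre of the loose oblong die (36 x 70 x 40 mm, dark bar), to be left alone.
- jar: Amber jar, 68 mm diameter, 85 mm high, origin at its underside; leave alone.
- bottle: White bottle, 52 mm diameter, 140 mm high, origin at its underside; leave alone.
- weight: Brass weight, 64 mm diameter, 45 mm high, origin at its underside; leave alone.
- roll: Tan roll lying flat, 90 mm diameter, 30 mm high, origin at its underside; leave alone.
- pot: Blue cup, 70 mm diameter, 90 mm high, origin at its underside; leave alone.
- mallet: Hammer, 260 mm long, lying flat; leave alone.

How it is judged:
By the outcome, as a careful person would: the job done as asked, in the order asked, and still so for the second after the job is handed in, with the robot touching nothing.
It also fails if it takes over 64 s, if anything falls off the work surface, if the arm or the gripper's body presses on something with over 40 N, if the wrist force passes 120 N, or if a joint passes its speed limit or range.

## Robot

A 7-joint arm with a two-finger parallel gripper is mounted at the origin on the work surface. World frame = base frame: x ahead of the robot, y to its left, z up, the work surface at z = 0. Lengths are in m, angles in rad, forces in N, time in s.
With the tool pointing down it reaches from about 0.425 to 1.025 m from the base axis. Payload 9.4 kg.
Tool frame: the origin (TCP) lies midway between the tips of the shut fingers; the grasp point (between the pads) lies 19 mm behind it; z points along the fingers, y is the direction in which the jaws open and shut (so a half turn about z gives the same grasp; the last joint's range is limited). The gripper opens to 93 mm and grips with 3 to 60 N. Pads are 15 mm wide; open, the fingers measure 128 mm over their backs; the gripper's body (75 mm by 188 mm) begins 65 mm behind the grasp point.
Start: joints at [1.174, 0.599, -0.003, 1.599, 0.002, 0.943, -0.08], TCP at [0.228, -0.688, 0.219] pointing down, gripper open.
Joint ranges: [-2.57, 2.57], [-0.35, 1.97], [-1.29, 1.29], [0.11, 2.56], [-1.05, 4.19], [0.11, 1.86], [-2.63, 2.63]. Speed limits (rad/s): [2.22, 2.22, 3.01, 3.01, 3.14, 3.14, 3.14].

## Interface

Orientations are given as [roll, pitch, yaw] about the fixed x, y, z axes, in that order (R = Rz(yaw) Ry(pitch) Rx(roll)).
In Python, from bench import get_obs, grab_frame, camera_params, close_job gives the robot as it stands. The module is installed in compiled form; this text tells all that it offers.
- The arm moves only by the tool apply_moves, never from a script. Its argument "moves" is text: rows parted by semicolons, each of 5 numbers parted by spaces: the shift along the tool's x, y, z in cm, then the turn about the tool's z in rad, then the opening, from -1 (shut) to 1 (fully open). In form: dx dy dz yaw gripper; .... A call has 1 to 8 rows; each row is the pose to reach, as a shift and turn from the pose commanded when the call began, along the tool's axes at that moment; what a row does not reach only later rows make up. A row lasts 1/8 s, in which the tool goes at most 62.5 mm and 10.7 degrees, less where a joint would pass 70% of its speed; a pose out of reach is approached as far as the arm can. A call with a gripper value outside its range is refused whole. The fingers move at their own pace and stop on an object; "newtons" is the grip in N (left out, the last holds). Time passes only in rows, so rows that repeat a pose let the fingers close. It gives the time, the measured TCP pose, the force and the opening at its end, in the units of the state.
- get_obs(): the state, without advancing time (a new reading comes with each control period).
- grab_frame(name): name is "scene" or "top"; returns (picture, depth): 384x512x3 uint8, red, green, blue; 384x512 float32, m along the optical axis (not along the pixel's ray), 0 where there is no reading.
- camera_params(name): a dict with "vfov" (degrees; the focal length in pixels is half the picture's height over the tangent of half this angle, whatever the lens; pixels are square), "cx", "cy" (the principal point, pixels), "dist_coeffs" ([k1, k2, p1, p2, k3] as OpenCV has them; the pictures are not rectified), "extrinsics" (4x4, takes a point from world to camera coordinates). Camera axes: x right, y up, looking along -z (the intrinsics and any distortion apply to the point x, -y, -z); pixel columns grow to the right and rows downward; lengths in m; the calibration is good to about 2 mm. A picture is of the moment at which its call begins. camera_params takes no time and is no camera call.
- close_job(): hands the job in, once; it reports no verdict.
The state is a dict: "clock": time; "qpos": joint angles; "qd": joint speeds; "tau": joint torques, N m; "eef_pos": TCP position; "ee_rot": TCP orientation; "wrist_force": force on the tool from outside, world axes, zero at the start; "ft_torque": the same for the moment, N m; "grip_width": finger opening in m.
Only numpy, scipy, OpenCV 4.12 (cv2) and the standard library are available. Lean on these libraries where they do the work, as an engineer would, in place of code of your own. Each camera call takes 0.05 s, during which the arm holds its last target.

## Working session

There is one attempt and no reset: what is moved stays moved. The work goes in short steps, Python scripts to look and compute and a tool call to move; the robot and the scene stay as the last step left them, time stands still between calls to the robot, and variables do not carry over. Pictures are saved under pics/ and viewed, and the job is handed in when it is done.

Besides the shell and the picture viewer there is one more tool, called after "Request:" as a command line: name --argument value ..., lists and objects as JSON in quotes. apply_moves: Moves the arm, as the interface text tells. Its arguments: {"type":"object","properties":{"moves":{"type":"string"},"newtons":{"type":"number"}},"required":["moves"]}

```bash
mkdir -p pics
cat > h.py <<'E'
import numpy as np, cv2
from bench import get_obs, grab_frame, camera_params
from scipy.spatial.transform import Rotation as R
def K(name):
    p=camera_params(name); f=192/np.tan(np.radians(p['vfov'])/2)
    return np.array([[f,0,p['cx']],[0,f,p['cy']],[0,0,1.]]),np.array(p['dist_coeffs'],float),np.array(p['extrinsics'])
def rays(name,uv):
    k,d,E=K(name); n=cv2.undistortPoints(np.array(uv,float).reshape(-1,1,2),k,d).reshape(-1,2)
    dc=np.c_[n[:,0],-n[:,1],-np.ones(len(n))]
    Ri=E[:3,:3].T; return -Ri@E[:3,3], dc@Ri.T
def onplane(name,uv,z):
    o,d=rays(name,uv); return o+d*((z-o[2])/d[:,2])[:,None]
def bydepth(name,uv,dep):
    o,d=rays(name,uv); return o+d*np.array(dep).reshape(-1,1)
def proj(name,P):
    k,d,E=K(name); c=np.atleast_2d(P)@E[:3,:3].T+E[:3,3]; c=c*[1,-1,-1]
    return cv2.projectPoints(c,np.zeros(3),np.zeros(3),k,d)[0].reshape(-1,2)
def cloud(name,dep):
    v,u=np.mgrid[0:384,0:512]; P=bydepth(name,np.c_[u.ravel(),v.ravel()],dep.ravel()); P[dep.ravel()==0]=np.nan
    return P.reshape(384,512,3)
E
python3 - <<'E'
from h import *
for n in ('scene','top'):
    a,d=grab_frame(n); np.savez(f'{n}0.npz',a=a,d=d); cv2.imwrite(f'pics/{n}0.png',cv2.resize(a[:,:,::-1],(800,600)))
    print(n,camera_params(n))
print(get_obs())
E
```

```text
scene {'vfov': 49.265606263777144, 'cx': 252.8331311577634, 'cy': 191.9032337564498, 'dist_coeffs': array([0.00539506, 0.        , 0.        , 0.        , 0.        ]), 'extrinsics': array([[-0.5944891 ,  0.80407741,  0.00649866,  0.23411131],
       [-0.67415293, -0.50280296,  0.54102404,  0.37369046],
       [ 0.43829275,  0.3172518 ,  0.84098202, -1.57666042],
       [ 0.        ,  0.        ,  0.        ,  1.        ]])}
top {'vfov': 53.06803596764932, 'cx': 256.70651073400836, 'cy': 191.35224671904442, 'dist_coeffs': array([-0.13271958,  0.        ,  0.        ,  0.        ,  0.        ]), 'extrinsics': array([[-0.02852576, -0.99956844, -0.0070151 ,  0.13492896],
       [ 0.99365791, -0.02911932,  0.10860949, -0.56528536],
       [-0.10876689, -0.00387244,  0.99405974, -1.13223835],
       [ 0.        ,  0.        ,  0.        ,  1.        ]])}
{'clock': 0.1, 'qpos': array([ 1.17432451,  0.60000674, -0.00255448,  1.60009055,  0.00180166,
        0.94289218, -0.07982573]), 'qd': array([ 0.00047716, -0.00095615,  0.00021693, -0.0010341 ,  0.00127654,
       -0.00046304, -0.00121563]), 'tau': array([ 5.45677831e-03, -7.66548443e+01,  1.50209628e+00, -2.52935404e+01,
       -5.23109129e-02,  1.36067555e-02,  9.07747426e-05]), 'eef_pos': array([ 0.22775095, -0.68781569,  0.21785937]), 'ee_rot': array([-3.14020368e+00,  1.25316016e-04,  3.19814872e-01]), 'wrist_force': array([ 0.14891287,  0.18459112, -0.60823959]), 'ft_torque': array([ 0.02397774, -0.02165024, -0.00306219]), 'grip_width': 0.09266452524495969}
```

View pics/scene0.png

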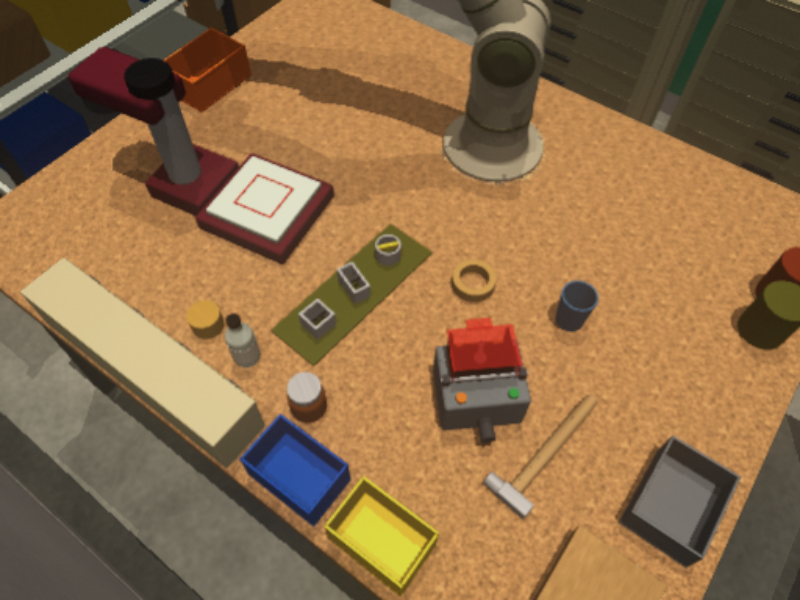

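View pics/top0.png

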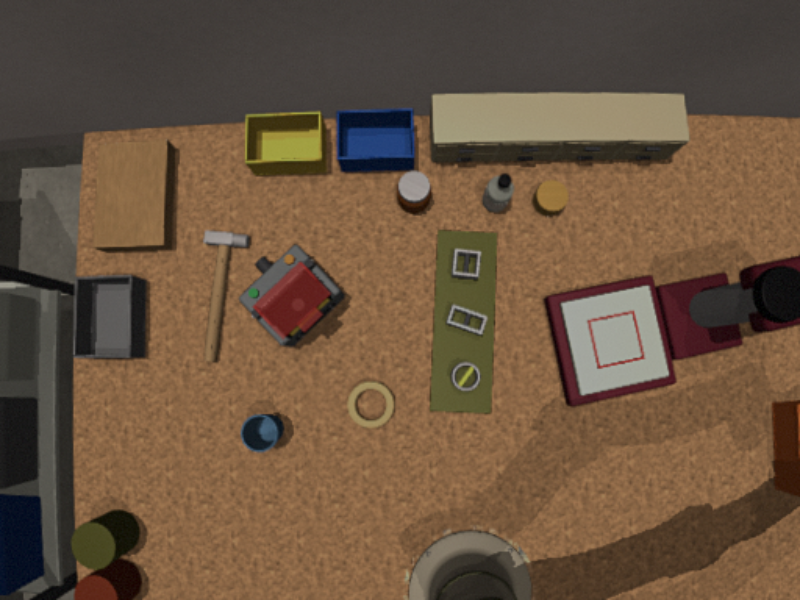

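The pictures show the round die with the yellow bar at top px (298,241), 512-wide scale. The red square is near (394,218) and the box near (187,190), with its front facing down-right. Next I measure each of them.

```bash
python3 - <<'E'
from h import *
for n in ('top','scene'):
    f=np.load(n+'0.npz'); a,d=f['a'],f['d']; P=cloud(n,d)
    hsv=cv2.cvtColor(a,cv2.COLOR_RGB2HSV)
    print(n)
    # die: points with z 0.035..0.06 ; near
    x,y,z=P[...,0],P[...,1],P[...,2]
    m=((z>0.030)&(z<0.06)&(x>0.3)&(x<0.8)&(y>-0.25)&(y<0.15)).astype(np.uint8)
    k,l,s,c=cv2.connectedComponentsWithStats(m)
    for i in range(1,k):
        if s[i,4]>40:
            q=l==i; print(' blob',s[i],np.round([np.median(x[q]),np.median(y[q]),np.nanmin(x[q]),np.nanmax(x[q]),np.nanmin(y[q]),np.nanmax(y[q]),np.nanmax(z[q])],4))
    # yellow bar
    red=((((hsv[...,0]<8)|(hsv[...,0]>172))&(hsv[...,1]>110)&(hsv[...,2]>90))).astype(np.uint8)
    k,l,s,c=cv2.connectedComponentsWithStats(red,connectivity=8)
    for i in range(1,k):
        if s[i,4]>40: print(' red',s[i],c[i])
    yel=((hsv[...,0]>22)&(hsv[...,0]<33)&(hsv[...,1]>150)&(hsv[...,2]>120)).astype(np.uint8)
    k,l,s,c=cv2.connectedComponentsWithStats(yel,connectivity=8)
    for i in range(1,k):
        if s[i,4]>8: print(' yel',s[i],c[i],onplane(n,[c[i]],0.044))
    mm=((z>0.055+0.03)&(z<0.19)&(x>0.3)&(x<1)&(y>0)&(y<0.5))
    print(' z hist',np.histogram(z[(z>0.07)&(x>0.4)&(x<0.9)&(y>0.1)&(y<0.45)],bins=np.arange(0.07,0.2,0.006)))
    c=a.copy()
    if n=='top': cr=[(150,155,80,80),(350,170,90,90),(270,140,60,130)]
    else: cr=[(265,195,85,95),(130,90,90,80),(170,130,120,110)]
    for j,(u,v,w,h) in enumerate(cr):
        cv2.imwrite(f'pics/{n}_c{j}.png',cv2.resize(a[v:v+h,u:u+w,::-1],None,fx=5.5,fy=5.5,interpolation=cv2.INTER_CUBIC)[:600,:800])
E
python3 - <<'E'
import cv2,numpy as np
a=[cv2.resize(cv2.imread(f'pics/{n}_c0.png'),(400,440)) for n in('top','scene')]
cv2.imwrite('pics/box.png',np.hstack(a))
a=[cv2.resize(cv2.imread(f'pics/{n}_c1.png'),(400,440)) for n in('top','scene')]
cv2.imwrite('pics/mk.png',np.hstack(a))
E
```

```text
top
 blob [342 115  22  22 356] [ 0.7634 -0.1828  0.7323  0.7971 -0.2161 -0.1513  0.0528]
 blob [254 119  22  16  81] [0.7515 0.0852 0.7442 0.7859 0.0565 0.1212 0.0598]
 blob [309 121  17  13  49] [ 0.7488 -0.0621  0.7436  0.7773 -0.0967 -0.0492  0.0586]
 blob [289 159  19  19 181] [ 0.6337 -0.0079  0.6065  0.6621 -0.036   0.0201  0.0524]
 blob [ 349  184   35   77 1787] [ 0.477  -0.2117  0.3522  0.5806 -0.25   -0.1618  0.06  ]
 blob [286 195  26  19 164] [ 0.5255 -0.0054  0.498   0.5544 -0.0422  0.0325  0.0541]
 blob [289 232  18  19 143] [ 0.4165  0.001   0.39    0.443  -0.0235  0.0277  0.0521]
 red [ 162  168   49   48 1284] [186.93613707 192.48598131]
 red [376 199  36  37 136] [394.60294118 217.94117647]
 red [ 48 369  26  15 307] [ 60.18566775 376.98045603]
 yel [173  72  22   2  27] [183.07407407  72.40740741] [[0.95247378 0.34036823 0.044     ]]
 yel [157  73  49  31 654] [184.97706422  92.47553517] [[0.88508714 0.33385674 0.044     ]]
 z hist (array([ 94, 222, 158,  29, 264, 533,  65,  38,  24,   1,   3,   1,   3,
       803, 510,   0,   0,   0,   0,   0,   0]), array([0.07 
[... 880 characters left out ...]
red [125  99  87  64 601] [170.52745424 140.70715474]
 red [501 159  11  21 168] [506.86904762 167.72619048]
 red [ 286  203   48   37 1267] [309.13338595 221.49960537]
 yel [242 154  13   6  37] [248.16216216 156.45945946] [[ 4.19509564e-01 -1.58273966e-04  4.40000000e-02]]
 yel [ 208  305   73   72 2133] [244.34411627 342.82090952] [[0.89121083 0.34117634 0.044     ]]
 z hist (array([ 186,  405,  174,   66,  581,  632,  109,  135,   22,   14,    8,
         10,   25, 1068,  189,    0,    0,    0,    0,    0,    0]), array([0.07 , 0.076, 0.082, 0.088, 0.094, 0.1  , 0.106, 0.112, 0.118,
       0.124, 0.13 , 0.136, 0.142, 0.148, 0.154, 0.16 , 0.166, 0.172,
       0.178, 0.184, 0.19 , 0.196]))
```

View pics/box.png

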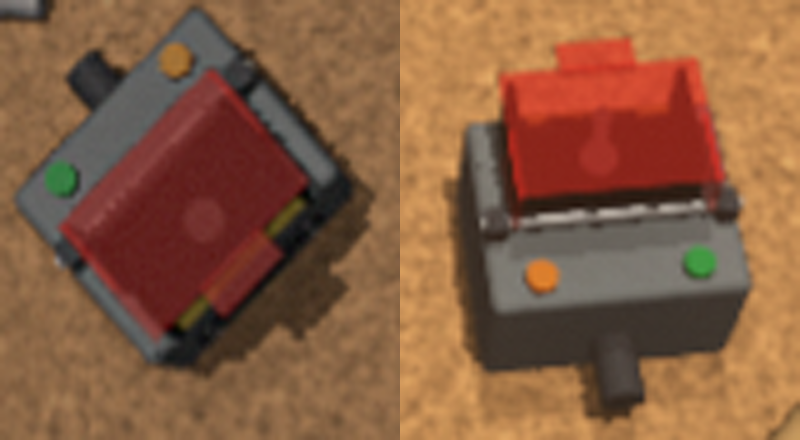

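View pics/mk.png

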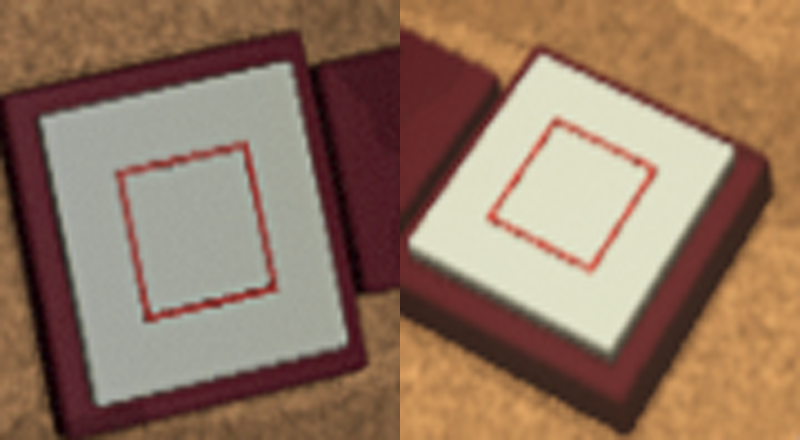

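```bash
python3 - <<'E'
from h import *
for n in ('top','scene'):
    f=np.load(n+'0.npz'); a,d=f['a'],f['d']; P=cloud(n,d)
    hsv=cv2.cvtColor(a,cv2.COLOR_RGB2HSV); x,y,z=P[...,0],P[...,1],P[...,2]
    red=((((hsv[...,0]<8)|(hsv[...,0]>172))&(hsv[...,1]>90)&(hsv[...,2]>70)))
    # mark: red pixels within white pad: use xy window
    Q=onplane(n,np.c_[np.mgrid[0:384,0:512][1].ravel(),np.mgrid[0:384,0:512][0].ravel()],0.055).reshape(384,512,3)
    c0=np.array([0.472,-0.232]) if n=='top' else None
    if n=='top':
        u=[394.6,217.9]; 
        c0=onplane(n,[u],0.055)[0,:2]; np.save('c0.npy',c0)
    c0=np.load('c0.npy')
    m=red&(np.hypot(Q[...,0]-c0[0],Q[...,1]-c0[1])<0.072)
    pts=Q[m][:,:2].astype(np.float32)*1000
    r=cv2.minAreaRect(pts); print(n,'mark',len(pts),r, pts.mean(0))
    # white pad
    w=(hsv[...,1]<60)&(hsv[...,2]>130)&(np.hypot(Q[...,0]-c0[0],Q[...,1]-c0[1])<0.15)
    w=cv2.morphologyEx((w|m).astype(np.uint8),cv2.MORPH_CLOSE,np.ones((5,5)))
    k,l,s,c=cv2.connectedComponentsWithStats(w); i=1+np.argmax(s[1:,4])
    print(' pad',cv2.minAreaRect(Q[l==i][:,:2].astype(np.float32)*1000))
    print(' pad z',np.median(z[l==i]))
    # guard top plate
    g=red&(z>0.140)&(z<0.17)&(x>0.4)&(x<0.9)&(y>0.05)&(y<0.45)
    gp=P[g]; print(' guard plate',len(gp),np.median(gp[:,2]),cv2.minAreaRect(gp[:,:2].astype(np.float32)*1000))
    bt=(z>0.09)&(z<0.112)&(x>0.4)&(x<0.95)&(y>0.05)&(y<0.5)
    bp=P[bt]; print(' boxtop',len(bp),np.median(bp[:,2]),cv2.minAreaRect(bp[:,:2].astype(np.float32)*1000))
    for nm,rng,hh in (('orange',(8,18),.105),('green',(50,80),.105)):
        q=(hsv[...,0]>=rng[0])&(hsv[...,0]<rng[1])&(hsv[...,1]>170)&(z>0.09)&(z<0.115)&(x>0.4)&(x<0.95)&(y>0.05)&(y<0.5)
        vv,uu=np.nonzero(q); print(' ',nm,len(vv),P[q].mean(0) if len(vv) else None)
    # die
    s=(z>0.025)&(np.hypot(x-.418,y)<0.035)
    vv,uu=np.nonzero(s); R_=onplane(n,np.c_[uu,vv],0.046)[:,:2].astype(np.float32)*1000
    print(' die',cv2.minEnclosingCircle(R_), R_.mean(0))
    gray=cv2.cvtColor(a,cv2.COLOR_RGB2GRAY)
E
python3 - <<'E'
import cv2
for n,(u,v,w,h) in (('top',(282,180,40,80)),('scene',(200,140,65,50))):
    pass
from h import *
ims=[]
for n,(u,v,w,h) in (('top',(278,222,40,40)),('scene',(228,138,40,40))):
    a=np.load(n+'0.npz')['a']; ims.append(cv2.resize(a[v:v+h,u:u+w,::-1],(400,400),interpolation=cv2.INTER_NEAREST))
cv2.imwrite('pics/die.png',np.hstack(ims))
E
```

```text
top mark 167 ((477.55523681640625, -289.48974609375), (94.30241394042969, 94.18788146972656), 9.211848258972168) [ 475.44135 -290.11676]
 pad ((477.65850830078125, -288.616943359375), (178.1593780517578, 178.01614379882812), 9.681074142456055)
 pad z nan
 guard plate 1295 0.1534848194246201 ((554.3489379882812, 305.1956787109375), (94.98286437988281, 115.3373031616211), 42.22184753417969)
 boxtop 895 0.10124651827727904 ((705.867919921875, 192.68511962890625), (128.35357666015625, 521.364501953125), 44.11893081665039)
  orange 20 [0.61474646 0.30365486 0.10821272]
  green 0 None
 die ((416.45648193359375, 2.129882335662842), 27.745357513427734) [416.7034      1.8873078]
scene mark 93 ((479.0976867675781, -291.5907287597656), (94.46888732910156, 94.01353454589844), 9.352090835571289) [ 480.375   -290.20044]
 pad ((480.8450622558594, -289.1882629394531), (181.1936492919922, 180.54180908203125), 9.478034973144531)
 pad z nan
 guard plate 1238 0.1521990755579039 ((556.2200927734375, 301.31719970703125), (99.04141235351562, 116.41812133789062), 42.285789489746094)
 boxtop 1364 0.10027281890468853 ((701.5872192382812, 192.3726043701172), (126.41536712646484, 507.208984375), 43.01338577270508)
  orange 32 [0.64413226 0.32121114 0.10633937]
  green 0 None
 die ((426.3080139160156, 2.204922914505005), 33.837257385253906) [425.2467      1.4269779]
```

View pics/die.png

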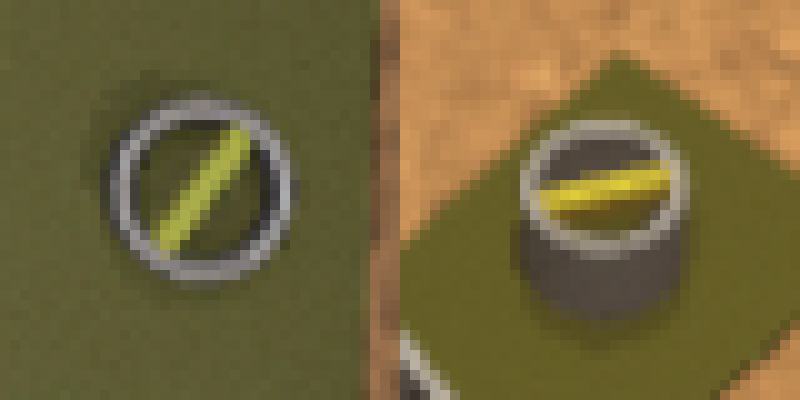

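Run:
```python
from h import *
print('die',onplane('top',[[297.7,240.4]],.046),onplane('scene',[[247.9,156.0]],.046))
yaw=np.radians(42.3); ex=np.array([np.cos(yaw),np.sin(yaw)]); ey=np.array([-ex[1],ex[0]])
c=np.array([.5553,.3033])
for n in ('top','scene'):
    f=np.load(n+'0.npz'); a,d=f['a'],f['d']; P=cloud(n,d)
    hsv=cv2.cvtColor(a,cv2.COLOR_RGB2HSV); x,y,z=P[...,0],P[...,1],P[...,2]
    red=((((hsv[...,0]<8)|(hsv[...,0]>172))&(hsv[...,1]>90)&(hsv[...,2]>70)))
    near=np.hypot(x-c[0],y-c[1])<0.14
    b=near&(z>.09)&(z<.107)
    print(n,'box',b.sum(),cv2.minAreaRect(P[b][:,:2].astype(np.float32)*1000),np.median(z[b]))
    # use colour pixels projected on plane 0.152
    vv,uu=np.nonzero(red&near&(z>.14)); Q=onplane(n,np.c_[uu,vv],.152)[:,:2]-c
    X=Q@ex*1e3;Y=Q@ey*1e3
    print(' plate on plane X',np.percentile(X,[0,.5,1,99,99.5,100]).round(1),'Y',np.percentile(Y,[0,1,99,100]).round(1))
    t=X<-43; print(' tab Y',t.sum(),np.percentile(Y[t],[2,98]).round(1), 'body start', )
    print(' hist X',np.histogram(X,bins=np.arange(-60,60,6)))
```

```text
die [[0.4180589  0.00155332 0.046     ]] [[ 0.41975036 -0.00102992  0.046     ]]
top box 821 ((576.5084838867188, 324.9061279296875), (126.297607421875, 150.82789611816406), 42.23503875732422) 0.1010502836517082
 plate on plane X [-46.8 -46.3 -44.8  47.1  47.7  48.5] Y [-55.6 -54.4  57.9  59.7]
 tab Y 24 [-19.1  23.1] body start
 hist X (array([ 0,  0, 35, 35, 42, 92, 90, 90, 93, 92, 91, 90, 91, 90, 91, 90, 90,
       89,  4]), array([-60, -54, -48, -42, -36, -30, -24, -18, -12,  -6,   0,   6,  12,
        18,  24,  30,  36,  42,  48,  54]))
scene box 1274 ((579.93212890625, 322.92279052734375), (125.30443572998047, 149.8303680419922), 42.45215606689453) 0.10007866972091461
 plate on plane X [-46.9 -45.3 -44.2  48.3  48.7  53.4] Y [-60.4 -58.5  54.7  56. ]
 tab Y 20 [-21.3  18.9] body start
 hist X (array([ 0,  0, 23, 31, 31, 81, 83, 82, 84, 84, 89, 86, 89, 90, 90, 92, 92,
       94, 17]), array([-60, -54, -48, -42, -36, -30, -24, -18, -12,  -6,   0,   6,  12,
        18,  24,  30,  36,  42,  48,  54]))
```

The die is at about (0.419, 0.000) and the mark at (0.478, -0.290), yaw 9.4°. The box origin is about (0.558, 0.3055), yaw 42.3°. I now move towards the die.

Request:
apply_moves --moves "35.7 -35.6 0 0.32 1; 35.7 -35.6 0 0.32 1; 35.7 -35.6 0 0.32 1; 35.7 -35.6 0 0.32 1; 35.7 -35.6 0 0.32 1; 35.7 -35.6 0 0.32 1; 35.7 -35.6 0 0.32 1; 35.7 -35.6 0 0.32 1" --newtons 20

```text
clock: 1.1
eef_pos: [0.4536, -0.2399, 0.2186]
ee_rot: [3.142, 0.0, -0.0]
wrist_force: [0.7, 0.6, -0.4]
grip_width: 0.0931
```

Request:
apply_moves --moves "-3.1 -24 0 0 1; -3.1 -24 0 0 1; -3.1 -24 0 0 1; -3.1 -24 0 0 1; -3.1 -24 13.5 0 1; -3.1 -24 13.5 0 1; -3.1 -24 13.5 0 1; -3.1 -24 13.5 0 1"

```text
clock: 2.1
eef_pos: [0.4219, -0.002, 0.0839]
ee_rot: [3.141, 0.002, -0.001]
wrist_force: [0.4, -0.5, 0.6]
grip_width: 0.093
```

Run:
```python
from h import *
o=get_obs(); print(o['eef_pos'],o['ee_rot'],o['qpos'])
a,d=grab_frame('scene'); b,_=grab_frame('top')
cv2.imwrite('pics/a1.png',np.hstack([cv2.resize(a[90:220,160:330,::-1],(400,306)),cv2.resize(b[170:300,220:390,::-1],(400,306))]))
```

```text
[ 0.4219159  -0.00199275  0.08393249] [ 3.14126960e+00  1.51905284e-03 -5.63368860e-04] [-0.1188648   0.49826181 -0.01555078  2.39264262  0.03023773  0.25239806
 -1.73317637]
```

View pics/a1.png

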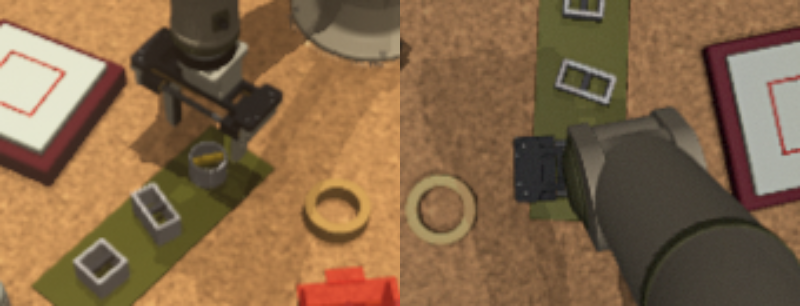

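The pictures show the open fingers on either side of the die in y, so I go down.

Request:
apply_moves --moves "0 -0.2 4 0 1; 0 -0.2 6.9 0 1; 0 -0.2 6.9 0 1; 0 -0.2 6.9 0 1; 0 -0.2 6.9 0 -1; 0 -0.2 6.9 0 -1; 0 -0.2 6.9 0 -1; 0 -0.2 6.9 0 -1" --newtons 25

```text
clock: 3.2
eef_pos: [0.4228, 0.0001, 0.0156]
ee_rot: [3.141, -0.001, -0.001]
wrist_force: [0.0, -0.4, -0.4]
grip_width: 0.0573
```

Request:
apply_moves --moves "0 0 0 0 -1; 0 0 0 0 -1; 0 0 0 0 -1; 0 0 -4 0 -1; 0 0 -12 0 -1; 0 0 -12 0 -1; 0 0 -12 0 -1; 0 0 -12 0 -1"

```text
clock: 4.2
eef_pos: [0.4218, -0.0002, 0.134]
ee_rot: [3.141, 0.002, -0.001]
wrist_force: [-0.2, -0.5, -3.6]
grip_width: 0.0545
```

Run:
```python
from h import *
a,d=grab_frame('scene')
cv2.imwrite('pics/a2.png',cv2.resize(a[70:220,160:330,::-1],(680,600)))
```

```text
(no output)
```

View pics/a2.png

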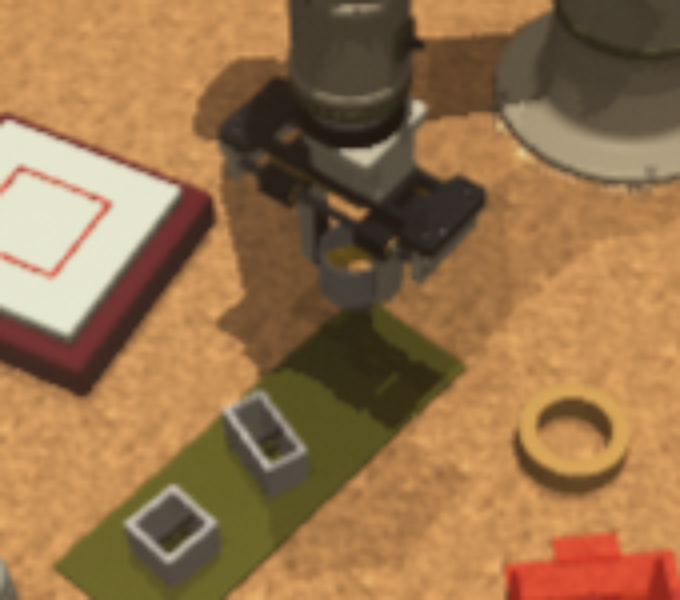

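The die is held (54.5 mm). Next I carry it to the mark.

Request:
apply_moves --moves "6 28.9 0 0 -1; 6 28.9 0 0 -1; 6 28.9 0 0 -1; 6 28.9 0 0 -1; 6 28.9 0 0 -1; 6 28.9 3 0 -1; 6 28.9 5.5 0 -1; 6 28.9 5.5 0 -1"

```text
clock: 5.25
eef_pos: [0.4808, -0.2875, 0.0769]
ee_rot: [-3.139, 0.006, 0.001]
wrist_force: [-0.5, 0.4, -2.5]
grip_width: 0.0546
```

Run:
```python
from h import *
a,d=grab_frame('scene');print(get_obs()['eef_pos'])
cv2.imwrite('pics/a3.png',cv2.resize(a[40:190,90:260,::-1],(680,600)))
```

```text
[ 0.48175446 -0.28762808  0.07834364]
```

View pics/a3.png

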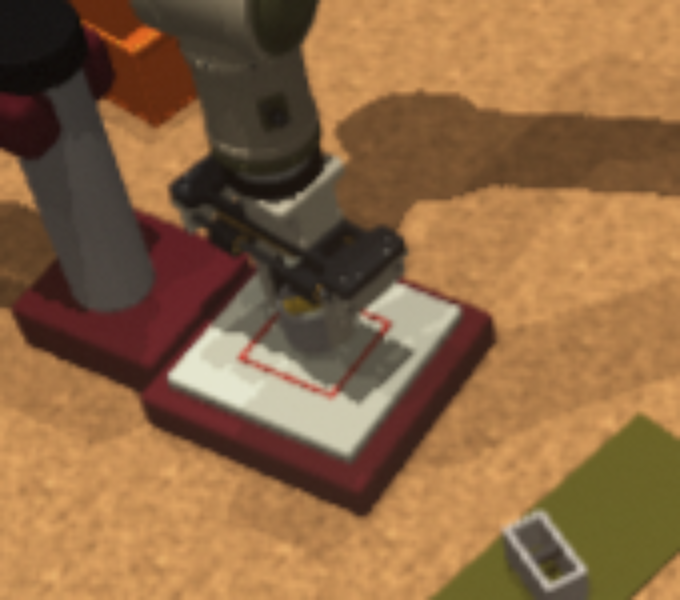

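Request:
apply_moves --moves "0 0.1 0.8 0 -1; 0 0.1 1.1 0 -1; 0 0.1 1.2 0 -1; 0 0.1 1.3 0 -1; 0 0.1 1.3 0 -1"

```text
clock: 5.92
eef_pos: [0.4823, -0.2899, 0.0671]
ee_rot: [3.141, 0.0, -0.0]
wrist_force: [-0.5, -1.1, -3.4]
grip_width: 0.0546
```

Request:
apply_moves --moves "0 0 0.1 0 -1; 0 0 0.2 0 -1; 0 0 0.2 0 -1"

```text
clock: 6.3
eef_pos: [0.4822, -0.2898, 0.0648]
ee_rot: [-3.142, 0.001, -0.0]
wrist_force: [0.2, 0.2, -2.5]
grip_width: 0.0545
```

Request:
apply_moves --moves "0 0 0.1 0 -1; 0 0 0.1 0 -1; 0 0 0.1 0 -1"

```text
clock: 6.68
eef_pos: [0.4823, -0.2898, 0.0645]
ee_rot: [3.141, 0.001, -0.0]
wrist_force: [-2.4, 1.3, 5.9]
grip_width: 0.0543
```

Contact: the force turned upward. I release and rise.

Request:
apply_moves --moves "0 0 0 0 -0.2; 0 0 0 0 0.5; 0 0 0 0 1; 0 0 0 0 1; 0 0 -3 0 1; 0 0 -9 0 1; 0 0 -15 0 1; 0 0 -18 0 1"

```text
clock: 7.68
eef_pos: [0.4833, -0.2899, 0.247]
ee_rot: [3.14, -0.002, -0.0]
wrist_force: [-0.2, -0.7, 0.5]
grip_width: 0.093
```

Run:
```python
from h import *
a,d=grab_frame('scene');print(get_obs()['eef_pos'])
cv2.imwrite('pics/a4.png',cv2.resize(a[40:190,90:260,::-1],(680,600)))
```

```text
[ 0.48443136 -0.29019652  0.24964475]
```

View pics/a4.png

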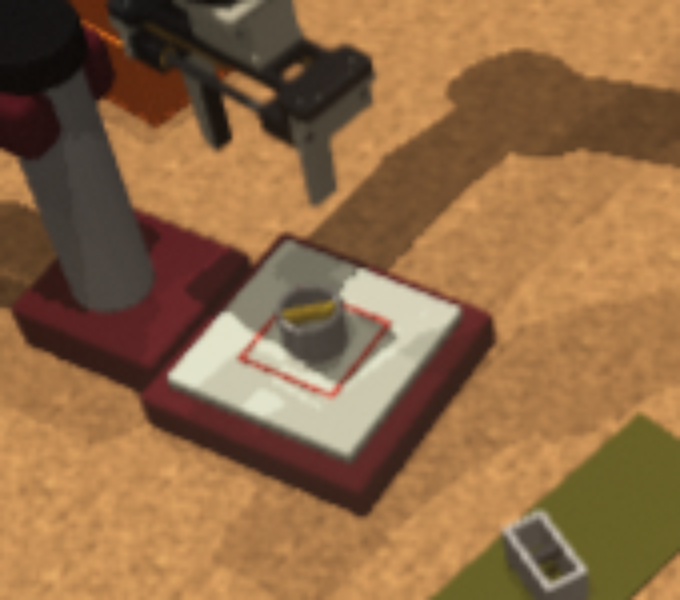

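The die stands upright in the square. The moves turn only about the tool's z, so I'll test near the upper reach limit whether an "as far as possible" pose tilts the tool. I do this over free space on the box's heading, 42°.

Request:
apply_moves --moves "-4 -69 -45 -0.74 -1; -4 -69 -45 -0.74 -1; -4 -69 -45 -0.74 -1; -4 -69 -45 -0.74 -1; -4 -69 -45 -0.74 -1; -4 -69 -45 -0.74 -1; -4 -69 -45 -0.74 -1; -4 -69 -45 -0.74 -1"

```text
clock: 8.72
eef_pos: [0.4578, 0.1299, 0.5178]
ee_rot: [3.141, 0.001, 0.739]
wrist_force: [0.8, -0.0, -0.1]
grip_width: 0.0176
```

Run:
```python
from h import *
o=get_obs(); print(o['eef_pos'],o['ee_rot'],o['qpos'])
```

```text
[0.4578469  0.12988701 0.51781644] [3.14091380e+00 5.78032591e-04 7.39078841e-01] [ 0.62489485  0.19043793 -1.20897339  1.63402166  0.1802428   1.44200448
 -1.43319727]
```

Request:
apply_moves --moves "17 -21 -20 0 -1; 17 -21 -20 0 -1; 17 -21 -20 0 -1; 17 -21 -20 0 -1; 17 -21 -20 0 -1; 17 -21 -20 0 -1; 17 -21 -30 0 -1; 17 -21 -30 0 -1"

```text
clock: 9.72
eef_pos: [0.4548, 0.3723, 0.6693]
ee_rot: [3.133, 0.051, 0.736]
wrist_force: [0.0, 1.1, -0.3]
grip_width: 0.0008
```

Run:
```python
from h import *
o=get_obs(); print(o['eef_pos'],o['ee_rot'],o['qpos'])
```

```text
[0.45477106 0.37232576 0.6693286 ] [3.13307307 0.05130975 0.73581472] [-0.72161023  0.27167538 -0.10021452  1.06734763  0.03239107  1.85558628
 -1.64533442]
```

Request:
apply_moves --moves "0 0 -20 0 -1; 0 0 -20 0 -1; 0 0 -20 0 -1; 0 0 -20 0 -1"

```text
clock: 10.22
eef_pos: [0.4206, 0.3577, 0.7455]
ee_rot: [3.127, -0.085, 0.742]
wrist_force: [0.9, 0.6, 0.0]
grip_width: 0.0006
```

Run:
```python
from h import *
o=get_obs(); print(o['eef_pos'],o['ee_rot'],o['qpos'])
```

```text
[0.4205577  0.35765974 0.74551775] [ 3.12716597 -0.08525413  0.74238007] [-0.86024987  0.16721664  0.05447331  1.02917981  0.01129971  1.86127594
 -1.63225573]
```

Request:
apply_moves --moves "0 0 0 0 -1; 0 0 0 0 -1; 0 0 0 0 -1"

```text
clock: 10.6
eef_pos: [0.4228, 0.3557, 0.7443]
ee_rot: [3.128, -0.082, 0.739]
wrist_force: [0.0, 0.1, -0.6]
grip_width: 0.0004
```

Run:
```python
from h import *
o=get_obs(); print(o['eef_pos'],o['ee_rot'],o['qpos'])
```

```text
[0.42278293 0.35570369 0.74427093] [ 3.12832422 -0.08245789  0.73852751] [-0.8542169   0.16879018  0.05505902  1.03003205  0.00948234  1.86152786
 -1.6300433 ]
```

Tilt does persist: the commanded pose follows what was reached. I keep pushing up until the pitch is about -0.6.

Request:
apply_moves --moves "3 0 -40 0 -1; 3 0 -40 0 -1; 3 0 -40 0 -1; 3 0 -40 0 -1; 3 0 -40 0 -1; 3 0 -40 0 -1; 3 0 -40 0 -1; 3 0 -40 0 -1"

```text
clock: 11.6
eef_pos: [0.4009, 0.3399, 0.789]
ee_rot: [3.126, -0.166, 0.74]
wrist_force: [-0.5, -0.4, -1.2]
grip_width: 0.0002
```

Run:
```python
from h import *
o=get_obs(); print(o['eef_pos'],o['ee_rot'],o['qpos'])
```

```text
[0.40093448 0.33989708 0.78902277] [ 3.12581792 -0.16556152  0.74049717] [-1.4398838   0.11156322  0.76870753  1.03203265 -0.07471482  1.86177417
 -1.53980917]
```

Request:
apply_moves --moves "7 0 -40 0 -1; 7 0 -40 0 -1"

```text
clock: 11.85
eef_pos: [0.3972, 0.3374, 0.8231]
ee_rot: [3.124, -0.237, 0.741]
wrist_force: [0.3, -0.2, 0.7]
grip_width: 0.0008
```

Run:
```python
from h import *
o=get_obs(); print(o['eef_pos'],o['ee_rot'],o['qpos'])
```

```text
[0.39715984 0.33739513 0.8230766 ] [ 3.12385696 -0.23722606  0.74112931] [-1.57660434  0.08963528  0.90343505  0.98511735 -0.06909624  1.86185228
 -1.54310513]
```

Request:
apply_moves --moves "10 0 -39 0 -1; 10 0 -39 0 -1"

```text
clock: 12.1
eef_pos: [0.3949, 0.3374, 0.856]
ee_rot: [3.122, -0.307, 0.743]
wrist_force: [0.5, 0.2, -0.5]
grip_width: 0.0003
```

Request:
apply_moves --moves "12 0 -38 0 -1; 12 0 -38 0 -1"

```text
clock: 12.35
eef_pos: [0.3934, 0.3376, 0.8904]
ee_rot: [3.12, -0.379, 0.745]
wrist_force: [-0.7, -0.3, 0.4]
grip_width: 0.0001
```

Request:
apply_moves --moves "15 0 -37 0 -1; 15 0 -37 0 -1"

```text
clock: 12.6
eef_pos: [0.3937, 0.3403, 0.9278]
ee_rot: [3.118, -0.458, 0.75]
wrist_force: [0.0, 0.5, -0.4]
grip_width: 0.0006
```

Run:
```python
from h import *
o=get_obs(); print(o['eef_pos'],o['ee_rot'],o['qpos'])
```

```text
[0.393717   0.34029258 0.92778869] [ 3.11780041 -0.45847572  0.7495604 ] [-1.84069894  0.0780065   1.20823072  0.79044388 -0.09709159  1.86190319
 -1.52703607]
```

Request:
apply_moves --moves "18 0 -36 0 -1; 18 0 -36 0 -1"

```text
clock: 12.85
eef_pos: [0.3922, 0.3411, 0.9619]
ee_rot: [3.115, -0.531, 0.752]
wrist_force: [1.2, -0.9, -0.1]
grip_width: 0.0005
```

Request:
apply_moves --moves "20 0 -35 0 -1; 20 0 -35 0 -1"

```text
clock: 13.1
eef_pos: [0.3887, 0.3405, 0.9958]
ee_rot: [3.112, -0.602, 0.755]
wrist_force: [-0.2, -1.1, 0.3]
grip_width: 0.0005
```

Run:
```python
from h import *
o=get_obs(); print(o['eef_pos'],o['ee_rot'],o['qpos'])
print(R.from_euler('xyz',o['ee_rot']).as_matrix().round(3))
```

```text
[0.38867598 0.34048732 0.99575013] [ 3.11238785 -0.60237699  0.75536919] [-1.81546986  0.07920062  1.19759854  0.64440772 -0.11366405  1.86186963
 -1.53304776]
[[ 0.6    0.673  0.432]
 [ 0.565 -0.739  0.367]
 [ 0.567  0.024 -0.824]]
```

Tilt is now 34.5°, pointing at about 40°, which suits the box's 42°. Next a helper for moves in the box frame, to plan the approach in front of the tab.

```bash
cat > b.py <<'E'
from h import *
import sys
O=np.array([.558,.3055,0]); Rb=R.from_euler('z',42.3,degrees=True).as_matrix()
def state():
    o=get_obs(); M=R.from_euler('xyz',o['ee_rot']).as_matrix(); p=o['eef_pos']
    print('t',round(o['clock'],2),'box mm',(Rb.T@(p-O)*1e3).round(1),'F box',(Rb.T@o['wrist_force']).round(1),'w',o['grip_width'].round(4),'q',o['qpos'].round(2))
    print('tool in box\n',(Rb.T@M).round(3)); return p,M
def to(*pts):
    p,M=state()
    for t in pts: print(t,'-> cm',(M.T@(O+Rb@(np.array(t)/1e3)-p)*100).round(2))
if __name__=='__main__':
    to(*[tuple(map(float,s.split(','))) for s in sys.argv[1:]])
E
python3 b.py -140,0,400 -92,0,179 -58,0,129
```

```text
Traceback (most recent call last):
  File "b.py", line 12, in <module>
    to(*[tuple(map(float,s.split(','))) for s in sys.argv[1:]])
    ~~^^^^^^^^^^^^^^^^^^^^^^^^^^^^^^^^^^^^^^^^^^^^^^^^^^^^^^^^^
  File "b.py", line 9, in to
    p,M=state()
        ~~~~~^^
  File "b.py", line 6, in state
    print('t',round(o['clock'],2),'box mm',(Rb.T@(p-O)*1e3).round(1),'F box',(Rb.T@o['wrist_force']).round(1),'w',o['grip_width'].round(4),'q',o['qpos'].round(2))
                                                                                                                  ^^^^^^^^^^^^^^^^^^^^^
AttributeError: 'float' object has no attribute 'round'
```

```bash
sed -i "s/o\['grip_width'\].round(4)/round(o['grip_width'],4)/" b.py; python3 b.py -140,0,400 -92,0,179 -58,0,129
```

```text
t 13.1 box mm [-101.7  139.8  995.8] F box [-0.8 -0.7  0.3] w 0.0005 q [-1.82  0.08  1.2   0.64 -0.11  1.86 -1.53]
tool in box
 [[ 0.824  0.001  0.567]
 [ 0.014 -1.    -0.02 ]
 [ 0.567  0.024 -0.824]]
(-140.0, 0.0, 400.0) -> cm [-37.11  12.54  47.17]
(-92.0, 0.0, 179.0) -> cm [-45.68  12.01  68.09]
(-58.0, 0.0, 129.0) -> cm [-45.71  11.9   74.14]
```

Request:
apply_moves --moves "-37 12.5 47 0 -1; -37 12.5 47 0 -1; -37 12.5 47 0 -1; -37 12.5 47 0 -1; -37 12.5 47 0 -1; -37 12.5 47 0 -1; -37 12.5 47 0 -1; -37 12.5 47 0 -1"

```text
clock: 14.1
eef_pos: [0.4376, 0.2394, 0.5504]
ee_rot: [3.112, -0.6, 0.753]
wrist_force: [0.2, 0.3, 0.6]
grip_width: 0.0003
```

```bash
python3 b.py -150,0,280 -92,0,179 -58,0,129;  python3 - <<'E'
from h import *
a,d=grab_frame('scene'); b,_=grab_frame('top')
cv2.imwrite('pics/b1.png',np.hstack([cv2.resize(a[:,:,::-1],(400,300)),cv2.resize(b[:,:,::-1],(400,300))]))
E
```

```text
t 14.1 box mm [-133.6   32.1  550.4] F box [0.4 0.1 0.6] w 0.0003 q [-1.41 -0.33  0.57  1.99  0.32  0.84 -1.79]
tool in box
 [[ 0.825 -0.002  0.565]
 [ 0.012 -1.    -0.021]
 [ 0.565  0.024 -0.825]]
(-150.0, 0.0, 280.0) -> cm [-16.67   2.56  21.44]
(-92.0, 0.0, 179.0) -> cm [-17.59   2.3   33.05]
(-58.0, 0.0, 129.0) -> cm [-17.61   2.17  39.1 ]
```

View pics/b1.png

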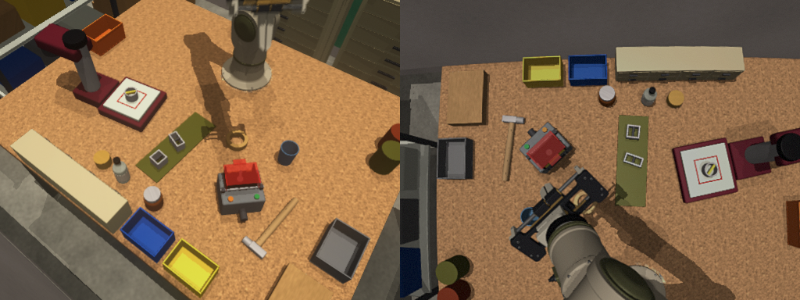

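```bash
python3 b.py -75,0,250 -75,0,131
```

```text
t 14.2 box mm [-137.1   31.6  544.6] F box [0.1 0.  0.6] w 0.0008 q [-1.41 -0.32  0.57  2.    0.32  0.85 -1.79]
tool in box
 [[ 0.832 -0.003  0.555]
 [ 0.012 -1.    -0.023]
 [ 0.555  0.026 -0.832]]
(-75.0, 0.0, 250.0) -> cm [-11.21   2.39  28.03]
(-75.0, 0.0, 131.0) -> cm [-17.81   2.09  37.92]
```

Request:
apply_moves --moves "-11.2 2.4 28 0 -1; -11.2 2.4 28 0 -1; -11.2 2.4 28 0 -1; -11.2 2.4 28 0 -1; -11.2 2.4 28 0 -1; -11.2 2.4 28 0 -1; -11.2 2.4 28 0 -1"

```text
clock: 15.08
eef_pos: [0.4768, 0.2833, 0.3394]
ee_rot: [3.116, -0.617, 0.796]
wrist_force: [0.0, 0.1, -0.5]
grip_width: 0.0003
```

```bash
python3 b.py -75,0,160 -75,0,131;  python3 - <<'E'
from h import *
a,d=grab_frame('scene'); b,_=grab_frame('top')
cv2.imwrite('pics/b2.png',np.hstack([cv2.resize(a[160:280,230:390,::-1],(400,300)),cv2.resize(b[120:240,130:290,::-1],(400,300))]))
E
```

```text
t 15.07 box mm [-75.   38.2 339.4] F box [ 0.1  0.1 -0.5] w 0.0003 q [-1.1   0.07  0.56  2.31 -0.74  0.23 -0.65]
tool in box
 [[ 0.814  0.043  0.579]
 [ 0.047 -0.999  0.008]
 [ 0.579  0.021 -0.815]]
(-75.0, 0.0, 160.0) -> cm [-10.57   3.44  14.59]
(-75.0, 0.0, 131.0) -> cm [-12.25   3.38  16.96]
```

View pics/b2.png

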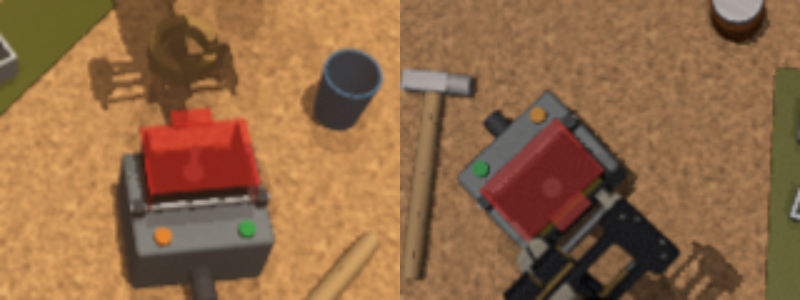

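Request:
apply_moves --moves "-10.6 3.4 14.6 0 -1; -10.6 3.4 14.6 0 -1; -10.6 3.4 14.6 0 -1; -10.6 3.4 14.6 0 -1; -10.6 3.4 14.6 0 -1"

```text
clock: 15.8
eef_pos: [0.5167, 0.2526, 0.2462]
ee_rot: [-3.138, -0.552, 0.792]
wrist_force: [0.2, -0.6, -0.8]
grip_width: 0.0004
```

```bash
python3 b.py -75,0,160 -75,0,131
```

```text
t 15.8 box mm [-66.1 -11.4 246.2] F box [-0.2 -0.5 -0.8] w 0.0004 q [-0.22  0.28 -0.28  2.29 -1.04  0.11 -0.23]
tool in box
 [[ 0.85   0.056  0.524]
 [ 0.046 -0.998  0.032]
 [ 0.525 -0.003 -0.851]]
(-75.0, 0.0, 160.0) -> cm [-5.22 -1.16  6.91]
(-75.0, 0.0, 131.0) -> cm [-6.74 -1.15  9.38]
```

The wrist is at its limits (q5 -1.04, q6 0.11), which is the wrong wrist branch for this pose. I'll identify the arm's kinematics from the logged joint/pose pairs so I can pick a branch.

```bash
cat > kin.py <<'E'
from h import *
import itertools
from scipy.optimize import least_squares
D=[([1.17432451,.60000674,-.00255448,1.60009055,.00180166,.94289218,-.07982573],[.22775,-.68782,.21786],[-3.14020,.000125,.31981]),
([-0.1188648,0.49826181,-0.01555078,2.39264262,0.03023773,0.25239806,-1.73317637],[0.4219159,-0.00199275,0.08393249],[3.1412696,1.51905e-3,-5.63e-4]),
([0.62489485,0.19043793,-1.20897339,1.63402166,0.1802428,1.44200448,-1.43319727],[0.4578469,0.12988701,0.51781644],[3.1409138,5.78e-4,.739079]),
([-0.72161023,0.27167538,-0.10021452,1.06734763,0.03239107,1.85558628,-1.64533442],[0.45477106,0.37232576,0.6693286],[3.13307307,0.05130975,0.73581472]),
([-0.8542169,0.16879018,0.05505902,1.03003205,0.00948234,1.86152786,-1.6300433],[0.42278293,0.35570369,0.74427093],[3.12832422,-0.08245789,0.73852751]),
([-1.4398838,0.11156322,0.76870753,1.03203265,-0.07471482,1.86177417,-1.53980917],[0.40093448,0.33989708,0.78902277],[3.12581792,-0.16556152,0.74049717]),
([-1.57660434,0.08963528,0.90343505,0.98511735,-0.06909624,1.86185228,-1.54310513],[0.39715984,0.33739513,0.8230766],[3.12385696,-0.23722606,0.74112931]),
([-1.84069894,0.0780065,1.20823072,0.79044388,-0.09709159,1.86190319,-1.52703607],[0.393717,0.34029258,0.92778869],[3.11780041,-0.45847572,0.7495604]),
([-1.81546986,0.07920062,1.19759854,0.64440772,-0.11366405,1.86186963,-1.53304776],[0.38867598,0.34048732,0.99575013],[3.11238785,-0.60237699,0.75536919])]
o=get_obs(); D.append((o['qpos'],o['eef_pos'],o['ee_rot']))
def Rs(q,s,o1,o7):
    ax='zyzyzyz'; M=np.eye(3); out=[]
    for i in range(7):
        a=s[i]*q[i]+(o1 if i==0 else o7 if i==6 else 0)
        M=M@R.from_euler(ax[i],a).as_matrix(); out.append(M)
    return out
if __name__=='__main__':
    best=[]
    for s in itertools.product([1,-1],repeat=7):
        if s[1]<0: continue   # sign redundancy via o1=pi
        f=lambda v: np.concatenate([(R.from_matrix(Rs(q,s,v[0],v[1])[-1]).inv()*R.from_euler('xyz',r)).as_rotvec() for q,p,r in D])
        for x0 in ((0,0),(3.1,0),(0,3.1),(3.1,3.1)):
            r=least_squares(f,x0); best.append((r.cost,s,r.x))
    best.sort(key=lambda t:t[0]); 
    for b in best[:4]: print(b)
    c,s,v=best[0]
    A=[];y=[]
    for q,p,r in D:
        Ms=Rs(q,s,*v); A.append(np.hstack(Ms)); y.append(p)
    A=np.vstack(A); y=np.concatenate(y)
    A0=np.hstack([A, np.tile(np.array([[0],[0],[1.]]),(len(D),1))])
    sol=np.linalg.lstsq(np.vstack([A0,1e-3*np.eye(22)]),np.r_[y,np.zeros(22)],rcond=None)[0]
    print(sol[:21].reshape(7,3).round(3),sol[21]); print('res',np.abs(A0@sol-y).max())
    np.savez('kin.npz',s=s,v=v,sol=sol)
E
python3 kin.py
```

```text
(np.float64(1.784323913991369e-11), (-1, 1, -1, 1, -1, 1, -1), array([-2.25993480e-07,  1.57079655e+00]))
(np.float64(1.7843239140269943e-11), (-1, 1, -1, 1, -1, 1, -1), array([-2.25993429e-07,  1.57079655e+00]))
(np.float64(1.784323914049614e-11), (-1, 1, -1, 1, -1, 1, -1), array([6.28318508, 1.57079655]))
(np.float64(1.7843239141216935e-11), (-1, 1, -1, 1, -1, 1, -1), array([-2.25993478e-07,  1.57079655e+00]))
[[ 0.    -0.015  0.142]
 [-0.    -0.015  0.323]
 [ 0.    -0.013  0.323]
 [-0.    -0.013  0.221]
 [ 0.    -0.     0.221]
 [-0.    -0.     0.17 ]
 [-0.     0.     0.17 ]] 0.14179984799147505
res 7.303284140225408e-07
```

FK is exact (residual 1e-6). Now I look for joint solutions at the key box poses over tilt and heading.

```bash
cat > ik.py <<'E'
from kin import *
z=np.load('kin.npz'); S=z['s'];V=z['v'];SOL=z['sol']
LO=np.array([-2.57,-.35,-1.29,.11,-1.05,.11,-2.63]);HI=np.array([2.57,1.97,1.29,2.56,4.19,1.86,2.63])
def fk(q):
    Ms=Rs(q,S,*V); return np.hstack(Ms)@SOL[:21]+[0,0,SOL[21]],Ms[-1]
def ik(p,M,q0,m=.0,w=.3):
    f=lambda q:(lambda P,N:np.r_[(P-p)*1,.3*R.from_matrix(N.T@M).as_rotvec(),1e-4*(q-q0)])(*fk(q))
    r=least_squares(f,np.clip(q0,LO+m+1e-3,HI-m-1e-3),bounds=(LO+m,HI-m))
    P,N=fk(r.x); return r.x,np.linalg.norm(P-p),np.linalg.norm(R.from_matrix(N.T@M).as_rotvec())
O=np.array([.558,.3055,0]); Rb=R.from_euler('z',42.3,degrees=True).as_matrix()
def Mt(tilt,az=0,half=0,spin=0):
    # tool z forward-down with tilt; az offset; columns x,y,z in world
    zt=np.array([np.sin(tilt),0,-np.cos(tilt)]); xt=np.array([np.cos(tilt),0,np.sin(tilt)]); yt=np.cross(zt,xt)
    M=np.c_[xt,yt,zt]; M=R.from_euler('z',az).as_matrix()@M@R.from_euler('z',np.pi*half+spin).as_matrix()
    return Rb@M
E
cat > t1.py <<'E'
from ik import *
rng=np.random.default_rng(0)
for nm,t in (('P1',(-60,0,129)),('P4',(0,0,121))):
  p=O+Rb@np.array(t)/1e3
  for tilt in (25,30,35,40,45):
   for half in (0,1):
    res=[]
    for k in range(14):
        q,e,r=ik(p,Mt(np.radians(tilt),0,half),rng.uniform(LO,HI),m=.03)
        if e<1e-3 and r<1e-2: res.append(q)
    print(nm,tilt,half,len(res)); 
    for q in sorted(res,key=lambda q:q[4])[::3]: print('   ',q.round(2))
E
time timeout 500 python3 t1.py
```

```text
P1 25 0 3
    [-0.24  0.5  -0.39  2.33  2.33  0.14  2.6 ]
P1 25 1 12
    [ 0.29  0.81 -1.26  2.3   1.64  0.72  0.21]
    [ 0.08  0.61 -0.85  2.31  1.74  0.38  0.07]
    [-0.21  0.51 -0.43  2.32  2.19  0.15 -0.4 ]
    [-0.51  0.48 -0.01  2.34  3.82  0.14 -2.04]
P1 30 0 5
    [-0.04  0.56 -0.65  2.38  2.36  0.32  2.6 ]
    [-0.32  0.5  -0.26  2.39  3.09  0.25  1.85]
P1 30 1 8
    [ 0.3   0.82 -1.26  2.36  1.85  0.72  0.03]
    [ 0.29  0.81 -1.24  2.36  1.86  0.71  0.02]
    [-0.23  0.51 -0.38  2.39  2.86  0.26 -1.06]
P1 35 0 6
    [ 0.11  0.65 -0.87  2.43  2.4   0.52  2.6 ]
    [-0.76  0.56  0.4   2.49  3.8   0.6   1.14]
P1 35 1 9
    [ 0.3   0.84 -1.24  2.42  2.07  0.75 -0.16]
    [ 0.18  0.7  -0.99  2.43  2.28  0.57 -0.4 ]
    [-0.01  0.6  -0.69  2.44  2.61  0.46 -0.77]
P1 40 0 1
    [-0.5   0.56  0.03  2.53  3.45  0.66  1.52]
P1 40 1 6
    [ 0.29  0.84 -1.2   2.48  2.29  0.8  -0.35]
    [ 0.16  0.72 -0.95  2.49  2.52  0.67 -0.61]
P1 45 0 0
P1 45 1 0
P4 25 0 0
P4 25 1 8
    [ 0.15  0.76 -1.06  2.18  1.59  0.59  0.26]
    [-0.15  0.59 -0.57  2.2   1.66  0.23  0.13]
    [-0.26  0.56 -0
[... 557 characters left out ...]
.12  0.62 -0.58  2.32  2.62  0.39 -0.78]
P4 40 0 5
    [ 0.1   0.75 -0.91  2.37  2.46  0.62  2.6 ]
    [-1.13  0.91  1.06  2.45  4.09  1.11  0.72]
P4 40 1 11
    [ 0.26  0.94 -1.25  2.36  2.19  0.84 -0.19]
    [ 0.26  0.93 -1.23  2.36  2.2   0.82 -0.2 ]
    [ 0.03  0.71 -0.79  2.37  2.59  0.58 -0.69]
    [-0.29  0.61 -0.32  2.39  3.1   0.52 -1.28]
P4 45 0 7
    [ 0.09  0.78 -0.88  2.43  2.66  0.74  2.44]
    [-0.25  0.65 -0.37  2.45  3.11  0.69  1.89]
    [-0.76  0.69  0.39  2.48  3.64  0.87  1.26]
P4 45 1 8
    [ 0.27  0.98 -1.25  2.42  2.35  0.93 -0.29]
    [ 0.05  0.76 -0.82  2.43  2.71  0.73 -0.77]
    [-0.48  0.64 -0.03  2.46  3.37  0.74 -1.56]
real	1m25.426s
user	1m24.260s
sys	0m0.337s
```

Every usable solution has q5 between 1.6 and 4.2. Spinning the tool about its own z while the wrist is nearly straight should carry q5 over once q7 saturates. I rise 9 cm and spin there, clear of everything.

Request:
apply_moves --moves "4.7 0 -7.7 -1.45 -1; 4.7 0 -7.7 -1.45 -1; 4.7 0 -7.7 -1.45 -1; 4.7 0 -7.7 -1.45 -1; 4.7 0 -7.7 -1.45 -1; 4.7 0 -7.7 -1.45 -1; 4.7 0 -7.7 -1.45 -1; 4.7 0 -7.7 -1.45 -1"

```text
clock: 16.8
eef_pos: [0.5159, 0.2521, 0.3374]
ee_rot: [2.596, -0.082, 2.232]
wrist_force: [0.4, -0.2, -0.7]
grip_width: 0.0003
```

```bash
python3 b.py
```

```text
t 16.8 box mm [-67.  -11.2 337.4] F box [ 0.2 -0.4 -0.7] w 0.0003 q [-0.42  0.13 -0.03  2.19 -0.53  0.35  0.65]
tool in box
 [[ 0.076  0.849  0.523]
 [ 0.994 -0.108  0.03 ]
 [ 0.082  0.517 -0.852]]
```

Request:
apply_moves --moves "0 0 0 -1.45 -1; 0 0 0 -1.45 -1; 0 0 0 -1.45 -1; 0 0 0 -1.45 -1; -0.4 -2.6 4.3 -1.45 -1; -0.4 -2.6 4.3 -1.45 -1; -0.4 -2.6 4.3 -1.45 -1; -0.4 -2.6 4.3 -1.45 -1"

```text
clock: 17.8
eef_pos: [0.5161, 0.2523, 0.2863]
ee_rot: [2.975, 0.527, -2.67]
wrist_force: [-0.6, -0.1, -0.3]
grip_width: 0.0005
```

```bash
python3 b.py
```

```text
t 17.8 box mm [-66.8 -11.1 286.3] F box [-0.5  0.3 -0.3] w 0.0005 q [-0.09  0.22 -0.43  2.24 -0.38  0.19  1.96]
tool in box
 [[-0.834  0.179  0.522]
 [ 0.228  0.973  0.029]
 [-0.503  0.144 -0.852]]
```

Request:
apply_moves --moves "0 0 0 -1.45 -1; 0 0 0 -1.45 -1; 0 0 0 -1.45 -1; 0 0 0 -1.45 -1; 0 0 0 -1.45 -1; 0 0 0 -1.45 -1; 0 0 0 -1.45 -1; 0 0 0 -1.45 -1"

```text
clock: 18.8
eef_pos: [0.5167, 0.2517, 0.2861]
ee_rot: [-2.627, 0.202, -1.123]
wrist_force: [-0.0, 0.1, -0.9]
grip_width: 0.0005
```

```bash
python3 b.py
```

```text
t 18.8 box mm [-66.8 -12.  286.1] F box [ 0.   0.  -0.9] w 0.0005 q [ 0.26  0.29 -0.87  2.22  0.43  0.21  2.61]
tool in box
 [[-0.281 -0.806  0.522]
 [-0.939  0.344  0.026]
 [-0.201 -0.482 -0.853]]
```

Request:
apply_moves --moves "0 0 0 -1.45 -1; 0 0 0 -1.45 -1; 0.7 1.7 3 -1.45 -1; 0.7 1.7 3 -1.45 -1; 0.7 1.7 3 -1.45 -1; 0.7 1.7 3 -1.45 -1; 0.7 1.7 3 -1.45 -1; 0.7 1.7 3 -1.45 -1"

```text
clock: 19.8
eef_pos: [0.5121, 0.2551, 0.2331]
ee_rot: [-2.805, -0.482, 0.115]
wrist_force: [0.5, 1.5, -0.4]
grip_width: 0.0004
```

```bash
python3 b.py
```

```text
t 19.8 box mm [-67.9  -6.4 233.1] F box [ 1.3  0.8 -0.4] w 0.0004 q [ 0.12  0.36 -0.76  2.32  1.8   0.12  2.62]
tool in box
 [[ 0.719 -0.426  0.549]
 [-0.517 -0.856  0.013]
 [ 0.464 -0.293 -0.836]]
```

```bash
python3 b.py -75,0,200 -75,0,131
```

```text
t 19.8 box mm [-67.9  -6.4 233.1] F box [ 1.3  0.8 -0.4] w 0.0004 q [ 0.12  0.36 -0.76  2.32  1.8   0.12  2.62]
tool in box
 [[ 0.719 -0.426  0.549]
 [-0.517 -0.856  0.013]
 [ 0.464 -0.293 -0.836]]
(-75.0, 0.0, 200.0) -> cm [-2.38  0.72  2.38]
(-75.0, 0.0, 131.0) -> cm [-5.58  2.74  8.15]
```

Request:
apply_moves --moves "-1 0.3 1 -0.55 -1; -1 0.3 1 -0.55 -1; -2.4 0.7 2.4 -0.55 -1; -2.4 0.7 2.4 -0.55 -1; -2.4 0.7 2.4 -0.55 -1; -2.4 0.7 2.4 -0.55 -1"

```text
clock: 20.55
eef_pos: [0.5001, 0.2541, 0.1996]
ee_rot: [-3.128, -0.579, 0.738]
wrist_force: [0.5, -0.4, -0.0]
grip_width: 0.0002
```

```bash
python3 b.py -75,0,180 -75,0,131
```

```text
t 20.55 box mm [-77.4   1.  199.6] F box [ 0.1 -0.6 -0. ] w 0.0002 q [ 0.07  0.41 -0.72  2.38  2.34  0.2   2.62]
tool in box
 [[ 0.837  0.008  0.547]
 [-0.    -1.     0.014]
 [ 0.547 -0.012 -0.837]]
(-75.0, 0.0, 180.0) -> cm [-0.87  0.12  1.77]
(-75.0, 0.0, 131.0) -> cm [-3.55  0.18  5.87]
```

The pose is now aligned with the box at 33° tilt, in the good branch. I go down in front of the tab.

Request:
apply_moves --moves "-0.9 0.1 1.8 0 -1; -2 0.1 3.6 0 -1; -3.5 0.2 5.8 0 -1; -3.5 0.2 5.8 0 -1; -3.5 0.2 5.8 0 -1"

```text
clock: 21.18
eef_pos: [0.502, 0.2545, 0.1316]
ee_rot: [-3.127, -0.578, 0.739]
wrist_force: [-0.3, -0.5, 0.5]
grip_width: 0.0008
```

```bash
python3 b.py -60,0,130 -58,0,128;  python3 - <<'E'
from h import *
a,d=grab_frame('scene'); b,_=grab_frame('top')
cv2.imwrite('pics/b3.png',np.hstack([cv2.resize(a[170:260,250:370,::-1],(400,300)),cv2.resize(b[140:230,140:260,::-1],(400,300))]))
E
```

```text
t 21.18 box mm [-7.580e+01 -1.000e-01  1.316e+02] F box [-0.6 -0.2  0.5] w 0.0008 q [ 0.09  0.6  -0.81  2.44  2.44  0.43  2.57]
tool in box
 [[ 0.838  0.009  0.546]
 [ 0.001 -1.     0.015]
 [ 0.546 -0.012 -0.837]]
(-60.0, 0.0, 130.0) -> cm [1.23 0.01 1.  ]
(-58.0, 0.0, 128.0) -> cm [1.29 0.01 1.27]
```

View pics/b3.png

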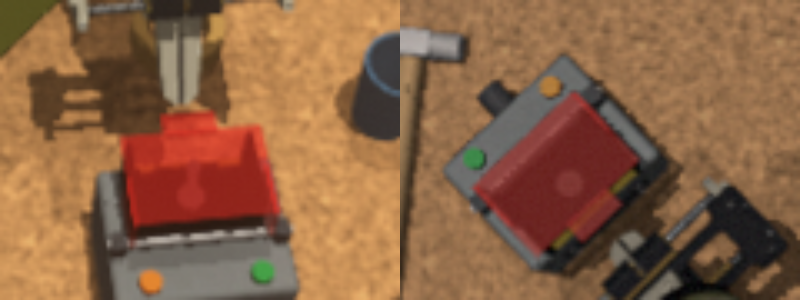

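The picture shows the closed fingertips centred just in front of the tab. I go under it and lift.

```bash
python3 b.py -58,0,127 -50,0,131 -43,0,145 -34,0,158
```

```text
t 21.27 box mm [-7.560e+01 -1.000e-01  1.321e+02] F box [-0.1  0.   0.6] w 0.0006 q [ 0.09  0.6  -0.81  2.44  2.44  0.43  2.57]
tool in box
 [[ 0.837  0.009  0.547]
 [ 0.002 -1.     0.014]
 [ 0.547 -0.011 -0.837]]
(-58.0, 0.0, 127.0) -> cm [1.19 0.01 1.39]
(-50.0, 0.0, 131.0) -> cm [2.08 0.01 1.5 ]
(-43.0, 0.0, 145.0) -> cm [3.44 0.   0.71]
(-34.0, 0.0, 158.0) -> cm [ 4.9  -0.    0.11]
```

Request:
apply_moves --moves "0.6 0 1 0 -1; 1.2 0 1.4 0 -1; 2.1 0 1.5 0 -1; 2.8 0 1.1 0 -1; 3.4 0 0.7 0 -1; 4.2 0 0.4 0 -1; 4.9 0 0.1 0 -1; 4.9 0 0.1 0 -1"

```text
clock: 22.28
eef_pos: [0.5327, 0.2828, 0.1576]
ee_rot: [-3.129, -0.579, 0.741]
wrist_force: [-0.8, -0.6, -0.2]
grip_width: 0.0006
```

```bash
python3 b.py -34,0,140 -28,0,120;  python3 - <<'E'
from h import *
a,d=grab_frame('scene'); b,_=grab_frame('top')
cv2.imwrite('pics/b4.png',np.hstack([cv2.resize(a[170:260,250:370,::-1],(400,300)),cv2.resize(b[140:230,140:260,::-1],(400,300))]))
E
```

```text
t 22.27 box mm [-34.    0.3 157.6] F box [-1.   0.1 -0.2] w 0.0006 q [-0.01  0.53 -0.68  2.34  2.39  0.29  2.58]
tool in box
 [[ 0.837  0.01   0.547]
 [ 0.003 -1.     0.015]
 [ 0.547 -0.011 -0.837]]
(-34.0, 0.0, 140.0) -> cm [-0.97  0.05  1.47]
(-28.0, 0.0, 120.0) -> cm [-1.56  0.07  3.48]
```

View pics/b4.png

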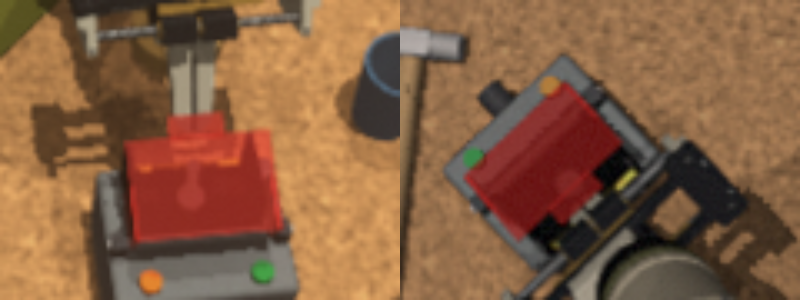

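The pictures show the guard lifted on the fingertips. I check its angle from the depth, then go to the pre-contact pose.

```bash
cat > g.py <<'E'
from h import *
import sys
O=np.array([.558,.3055,0]); Rb=R.from_euler('z',42.3,degrees=True).as_matrix()
n=sys.argv[1]; a,d=grab_frame(n); P=(cloud(n,d)-O)@Rb*1e3
hsv=cv2.cvtColor(a,cv2.COLOR_RGB2HSV)
red=((hsv[...,0]<8)|(hsv[...,0]>172))&(hsv[...,1]>110)&(hsv[...,2]>70)
m=red&(abs(P[...,1])<50)&(P[...,0]>-60)&(P[...,0]<80)&(P[...,2]>115)
q=P[m]; 
for lo in range(-60,80,12):
    s=q[(q[:,0]>=lo)&(q[:,0]<lo+12)]
    if len(s)>5: print(lo+6,len(s),np.median(s[:,2]).round(1))
x,z=q[:,0],q[:,2]
c=np.polyfit(x,z,1)
for _ in range(5):
    r=z-np.polyval(c,x); k=abs(r)<5; c=np.polyfit(x[k],z[k],1)
print('theta',-np.arctan(c[0]))
cv2.imwrite('pics/g.png',cv2.resize(a[150:260,230:390,::-1] if n=='scene' else a[120:240,120:280,::-1],(800,600)))
E
python3 g.py scene
```

```text
-30 71 175.6
-18 132 172.1
-6 184 168.7
6 161 164.7
18 188 160.8
30 179 157.2
42 194 153.2
54 141 150.2
theta 0.3054220282917141
```

Request:
apply_moves --moves "-0.5 0 0.8 0 -1; -1 0 1.5 0 -1; -1.4 0 2.4 0 -1; -1.6 0 3.3 0 -1; -1.6 0 3.3 0 -1"

```text
clock: 23.05
eef_pos: [0.5354, 0.2861, 0.1194]
ee_rot: [-3.126, -0.577, 0.74]
wrist_force: [-0.7, -0.1, -0.5]
grip_width: 0.0005
```

```bash
python3 b.py -15,0,121 -2.5,0,122 2,0,123; python3 g.py scene
```

```text
t 23.05 box mm [-29.8   0.9 119.4] F box [-0.6  0.4 -0.5] w 0.0005 q [-0.    0.63 -0.72  2.35  2.44  0.4   2.56]
tool in box
 [[ 0.838  0.01   0.545]
 [ 0.001 -1.     0.016]
 [ 0.545 -0.013 -0.838]]
(-15.0, 0.0, 121.0) -> cm [1.33 0.11 0.67]
(-2.5, 0.0, 122.0) -> cm [2.43 0.12 1.26]
(2.0, 0.0, 123.0) -> cm [2.86 0.12 1.43]
-42 51 163.6
-30 106 161.2
-18 158 160.3
-6 159 158.7
6 171 157.0
18 163 155.5
30 168 154.0
42 171 152.2
54 33 151.1
theta 0.13379764958296866
```

View pics/g.png

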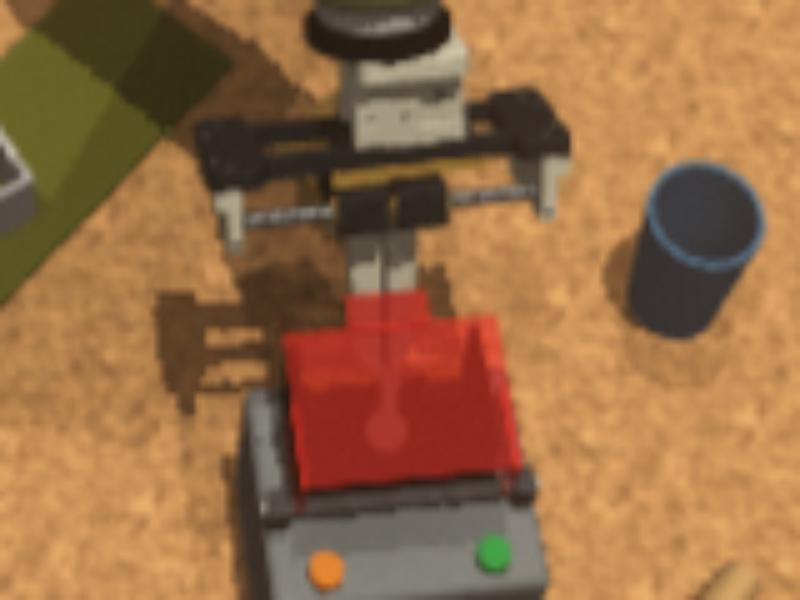

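The geometry matches the prediction (guard 0.134 rad). Now I push the toggle.

Request:
apply_moves --moves "0.8 0.1 0.1 0 -1; 1.3 0.1 0.5 0 -1; 1.7 0.1 0.8 0 -1; 2.1 0.1 1 0 -1; 2.4 0.1 1.2 0 -1; 2.4 0.1 1.2 0 -1"

```text
clock: 23.85
eef_pos: [0.5559, 0.3036, 0.1235]
ee_rot: [-3.128, -0.578, 0.741]
wrist_force: [0.3, -1.4, -0.4]
grip_width: 0.0004
```

```bash
python3 b.py 2,0,122 5,0,122; python3 g.py scene
```

```text
t 23.85 box mm [ -2.8  -0.  123.5] F box [-0.7 -1.2 -0.4] w 0.0004 q [-0.05  0.62 -0.66  2.3   2.42  0.34  2.57]
tool in box
 [[ 0.838  0.01   0.546]
 [ 0.002 -1.     0.015]
 [ 0.546 -0.012 -0.838]]
(2.0, 0.0, 122.0) -> cm [0.32 0.   0.39]
(5.0, 0.0, 122.0) -> cm [0.58 0.01 0.55]
-30 34 182.6
-18 94 179.5
-6 188 174.4
6 178 169.7
18 198 164.7
30 184 159.5
42 201 154.5
54 183 149.4
theta 0.39539252741965947
```

View pics/g.png

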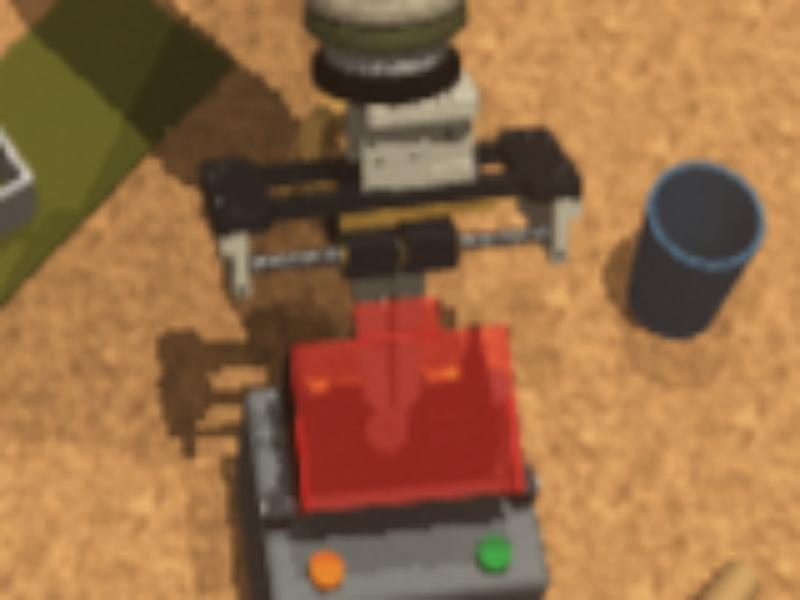

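Request:
apply_moves --moves "0.2 0 0.2 0 -1; 0.3 0 0.4 0 -1; 0.3 0 0.4 0 -1"

```text
clock: 24.28
eef_pos: [0.5582, 0.3057, 0.1219]
ee_rot: [-3.128, -0.577, 0.741]
wrist_force: [-8.7, -7.5, 12.5]
grip_width: 0.0005
```

```bash
python3 b.py 5,0,122 8,0,122
```

```text
t 24.27 box mm [  0.3   0.  121.9] F box [-11.4   0.3  12.5] w 0.0005 q [-0.06  0.63 -0.65  2.29  2.42  0.34  2.57]
tool in box
 [[ 0.838  0.01   0.545]
 [ 0.002 -1.     0.015]
 [ 0.545 -0.011 -0.838]]
(5.0, 0.0, 122.0) -> cm [0.4  0.01 0.25]
(8.0, 0.0, 122.0) -> cm [0.65 0.01 0.41]
```

The force rose sharply at x≈0, where the end stop is expected. I look before retreating.

Run:
```python
from h import *
ims=[]
a,_=grab_frame('scene'); ims.append(a[205:250,275:335])
b,_=grab_frame('top'); ims.append(b[160:205,155:215])
O=np.array([.558,.3055,0]); Rb=R.from_euler('z',42.3,degrees=True).as_matrix()
for n in('scene','top'):
  for x in(-12.3,12.3): print(n,x,proj(n,O+Rb@np.array([x,0,136])/1e3))
cv2.imwrite('pics/b5.png',np.hstack([cv2.resize(i[:,:,::-1],(400,300),interpolation=cv2.INTER_CUBIC) for i in ims]))
```

```text
scene -12.3 [[307.68459508 218.72892275]]
scene 12.3 [[309.27497882 226.78732101]]
top -12.3 [[191.9733443 196.3302626]]
top 12.3 [[185.98105391 189.96210854]]
```

View pics/b5.png

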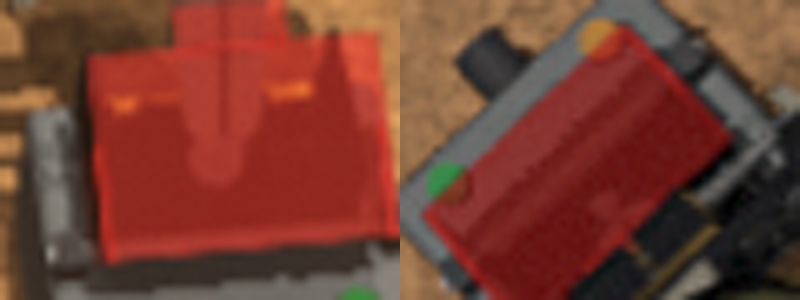

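Run:
```python
from h import *
O=np.array([.558,.3055,0]); Rb=R.from_euler('z',42.3,degrees=True).as_matrix()
ims=[]
for n,(u,v,w,h) in(('scene',(280,200,60,45)),('top',(155,165,60,45))):
  for nm,x,z in(('off',-12.3,136),('pivot',0,102),('full',12.3,136)): print(n,nm,((proj(n,O+Rb@np.array([x,0,z])/1e3)-[u,v]+.5)*400/60).round(0))
  a=np.load(n+'0.npz')['a']; ims.append(cv2.resize(a[v:v+h,u:u+w,::-1],(400,300),interpolation=cv2.INTER_CUBIC))
cv2.imwrite('pics/b6.png',np.hstack(ims))
```

```text
scene off [[188. 128.]]
scene pivot [[183. 194.]]
scene full [[198. 182.]]
top off [[250. 212.]]
top pivot [[244. 199.]]
top full [[210. 170.]]
```

View pics/b6.png

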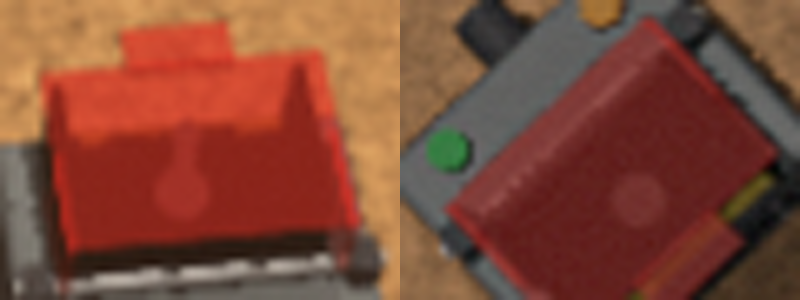

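The round patch in the picture is the pivot boss; the finger hides the stem. From force and geometry the toggle is at its stop. I retreat the way I came and let the guard fall, then check.

```bash
python3 b.py -28,0,122 -60,0,126 -78,0,132 -78,0,215
```

```text
t 24.38 box mm [  0.3   0.  121.9] F box [-11.4  -0.8  12.3] w 0.0007 q [-0.06  0.63 -0.65  2.29  2.42  0.34  2.57]
tool in box
 [[ 0.838  0.01   0.545]
 [ 0.002 -1.     0.015]
 [ 0.545 -0.011 -0.838]]
(-28.0, 0.0, 122.0) -> cm [-2.37 -0.03 -1.55]
(-60.0, 0.0, 126.0) -> cm [-4.83 -0.06 -3.63]
(-78.0, 0.0, 132.0) -> cm [-6.02 -0.09 -5.11]
(-78.0, 0.0, 215.0) -> cm [ -1.49  -0.18 -12.07]
```

Request:
apply_moves --moves "-0.9 0 -0.6 0 -1; -2.4 0 -1.6 0 -1; -3.6 0 -2.6 0 -1; -4.8 0 -3.6 0 -1; -6 0 -5.1 0 -1; -6 0 -5.1 0 -1; -3.5 -0.1 -9 0 -1; -1.5 -0.2 -12 0 -1"

```text
clock: 25.38
eef_pos: [0.5015, 0.2545, 0.2152]
ee_rot: [-3.126, -0.578, 0.74]
wrist_force: [0.9, 0.4, -0.6]
grip_width: 0.0002
```

```bash
python3 b.py; python3 g.py scene
python3 - <<'E'
from h import *
ims=[]
for n,(u,v,w,h) in(('scene',(280,200,60,45)),('top',(155,165,60,45))):
  a,_=grab_frame(n); ims.append(cv2.resize(a[v:v+h,u:u+w,::-1],(400,300),interpolation=cv2.INTER_CUBIC))
cv2.imwrite('pics/b7.png',np.hstack(ims))
E
```

```text
t 25.38 box mm [-76.1   0.3 215.2] F box [ 0.9 -0.3 -0.6] w 0.0002 q [ 0.02  0.36 -0.64  2.36  2.4   0.12  2.55]
tool in box
 [[ 0.838  0.01   0.546]
 [ 0.001 -1.     0.016]
 [ 0.546 -0.013 -0.838]]
-54 8 152.2
-42 68 152.5
-30 132 151.9
-18 141 152.0
-6 157 152.1
6 147 152.2
18 156 152.1
30 158 152.0
42 122 152.1
theta 0.00012853101511291546
```

View pics/b7.png

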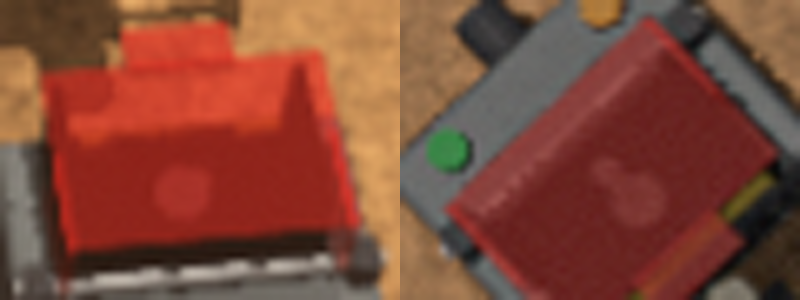

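The guard is shut (θ≈0.000). In the top view the toggle tip is at (208,168), against (210,170) predicted for fully over. I move clear and check the die and the other objects.

Request:
apply_moves --moves "3 0 -5 0 -1; 5 0 -8 0 -1; 5 0 -8 0 -1; 5 0 -8 0 -1; 5 0 -8 0 -1"

```text
clock: 26.15
eef_pos: [0.4889, 0.2574, 0.2639]
ee_rot: [3.136, -0.64, 0.736]
wrist_force: [-0.6, 0.2, 0.4]
grip_width: 0.0007
```

```bash
python3 b.py
python3 - <<'E'
from h import *
ims=[]
for n in('scene','top'):
  a,d=grab_frame(n); ims.append(cv2.resize(a[:,:,::-1],(400,300)))
  x=np.load(n+'0.npz')['a']; df=(np.abs(a.astype(int)-x).max(2)>60).astype(np.uint8)
  k,l,s,c=cv2.connectedComponentsWithStats(df); print(n,[tuple(t) for t in s[1:] if t[4]>25])
  hsv=cv2.cvtColor(a,cv2.COLOR_RGB2HSV); P=cloud(n,d)
  m=(P[...,2]>.075)&(P[...,2]<.11)&(np.hypot(P[...,0]-.478,P[...,1]+.29)<.06)
  vv,uu=np.nonzero(m); Q=onplane(n,np.c_[uu,vv],.095)[:,:2].astype(np.float32)*1e3
  print(' die',len(Q),cv2.minEnclosingCircle(Q), 'zmax',np.nanpercentile(P[m][:,2],95))
  if n=='top': e=a[180:260,350:440]
  else: e=a[90:160,130:220]
  ims.append(cv2.resize(e[:,:,::-1],(400,300)))
cv2.imwrite('pics/e.png',np.vstack([np.hstack(ims[:2]),np.hstack(ims[2:])]))
E
```

```text
t 26.15 box mm [-83.5  10.9 263.9] F box [-0.3  0.6  0.4] w 0.0007 q [ 0.11  0.27 -0.75  2.37  2.29  0.11  2.63]
tool in box
 [[ 0.802 -0.006  0.597]
 [-0.002 -1.    -0.007]
 [ 0.597  0.005 -0.802]]
scene [(np.int32(310), np.int32(0), np.int32(9), np.int32(9), np.int32(32)), (np.int32(341), np.int32(0), np.int32(13), np.int32(16), np.int32(65)), (np.int32(314), np.int32(9), np.int32(27), np.int32(17), np.int32(193)), (np.int32(343), np.int32(21), np.int32(5), np.int32(15), np.int32(35)), (np.int32(285), np.int32(22), np.int32(18), np.int32(45), np.int32(347)), (np.int32(311), np.int32(23), np.int32(30), np.int32(24), np.int32(112)), (np.int32(123), np.int32(37), np.int32(19), np.int32(12), np.int32(63)), (np.int32(157), np.int32(37), np.int32(139), np.int32(43), np.int32(2311)), (np.int32(302), np.int32(45), np.int32(18), np.int32(5), np.int32(43)), (np.int32(298), np.int32(51), np.int32(32), np.int32(33), np.int32(702)), (np.int32(343), np.int32(50), np.int32(6), np.int32(12), np.int32(36)), (np.int32(241), np.int32(81), np.int32(42), np.int32(21), np.int32(659)), (np.int32(311), np
[... 522 characters left out ...]
t32(4977)), (np.int32(386), np.int32(209), np.int32(14), np.int32(18), np.int32(80)), (np.int32(393), np.int32(210), np.int32(13), np.int32(15), np.int32(114)), (np.int32(290), np.int32(232), np.int32(17), np.int32(18), np.int32(85)), (np.int32(289), np.int32(281), np.int32(9), np.int32(9), np.int32(44)), (np.int32(287), np.int32(303), np.int32(9), np.int32(11), np.int32(33)), (np.int32(362), np.int32(306), np.int32(150), np.int32(76), np.int32(4048)), (np.int32(325), np.int32(326), np.int32(36), np.int32(32), np.int32(307)), (np.int32(286), np.int32(361), np.int32(43), np.int32(23), np.int32(287))]
 die 203 ((477.968505859375, -284.8566589355469), 30.40519142150879) zmax 0.09878919002132704
```

View pics/e.png

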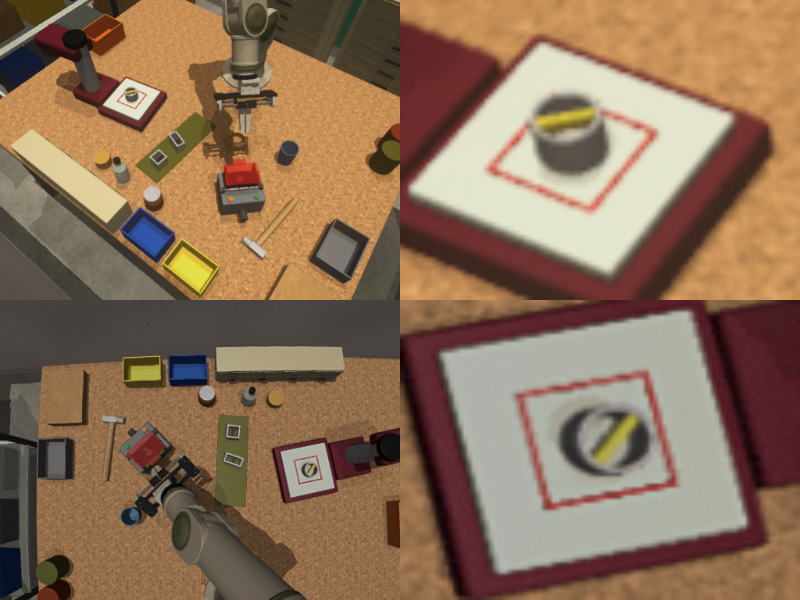

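Run:
```python
from h import *
print(onplane('top',[[395.2,216.3]],.095), onplane('scene',[[130+170*90/400-.5,90+112*70/300-.5]],.095))
print(get_obs()['qd'].round(4))
from bench import close_job
print(close_job())
```

```text
[[ 0.47791169 -0.27898165  0.095     ]] [[ 0.47406227 -0.29029281  0.095     ]]
[ 0.0021 -0.0067 -0.0012  0.0009 -0.0015 -0.0004  0.0004]
the job is handed in; nothing more can be done
None
```

The job is done and handed in at about 26 s; no verdict was reported.

**What I did**
- **Die:** I gripped the round die across its outside and set it down on the pad until the force showed contact, then released it.
- **Tilt:** The moves only turn about the tool's own z, so I got the 33° finger tilt by pushing against the upper reach limit. I then spun the wrist so the arm could reach the box in that pose.
- **Guard and toggle:** I lifted the guard by its tab and pushed the toggle until the force rose to about 11 N backwards. The guard was held up by the fingers throughout the push (0.40 rad measured just before the stop). I then backed out and let the guard fall shut.

**Last checks**
- **Guard:** shut, 0.000 rad from depth.
- **Toggle:** the tip is within about 2 px, in an enlarged view, of where fully over should be. Only the top camera shows this clearly; in the other view the tip blends into its base.
- **Die:** upright and inside the red square in both pictures. My hand-picked centres from the two cameras disagree by about 11 mm: (0.478, -0.279) from the top view and (0.474, -0.290) from the scene view. Both leave the die inside the square, with about 16 mm of room on each side when centred. The release pose puts it near (0.479, -0.290).
- **Other objects:** I saw no sign of movement. The changed areas in the comparison with the first pictures were the arm, its shadow and the die.
- **Limits:** joints 6 and 7 sat at their range limits for a while. Joint 6 read up to 1.862 against the stated 1.86. I take that as rounding but could not confirm it.

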